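# Tip the tile tray and close the gap in the stream

### The job

Lift the dowel-handle end of the plywood tray so that the stream tile slides down, untouched, into the end with the finger scoops, then let the tray down gently, flat where it stood. Pick the tile out through the scoops and lay it gently, flat, in the gap of the stream on the terrain board, so that the stream runs on in a straight line. Leave the other things on the bench where they are.

Things in the scene. Friction and masses are not known exactly. Their poses are not given: they have to be found in the camera images.
- tray: loose plywood tray (350 g), 286 x 84 mm; well 230 x 72 mm inside, floor 6 mm thick, walls 6 mm, rims 22 mm above the bench. Origin: under the well's middle, on the underside; x along the tray to the handle, z up. The end at -x has the finger scoops; its bottom edge, the tipping edge, is at x = -121 mm. The tile starts to slide at 14 to 20 degrees of tilt; at 30 it runs down in a second.
- tray_handle (a point): middle of the dark round dowel, 14 mm thick, that runs across the tray (along its y) at the +x end: tray x = 154 mm, 40 mm above the bench. 72 mm of it is free between two 6 mm cheeks that reach 52 mm above the bench; 26 mm is free between dowel and end wall. Axes as the tray's.
- tray_scoops (a point): on the well's floor between the two finger scoops (tray x = -65 mm, 6 mm above the bench): cut-outs 50 mm long, through both side walls and through the floor up to 25 mm from the centre line. A finger can go down there on each side of a tile that lies against the end wall; the tile's middle is then here, 3 mm higher. Elsewhere only 4 mm is free beside the tile.
- tile_mid (a point): centre of the loose cast stream tile: 100 mm long (x), 64 mm wide (y), 6 mm thick (z), about 60 g; brown banks, a blue stream along its length. It starts flat in the tray's well, towards the handle end. Either way round is right.
- gap (a point): centre of the gap in the stream, on the top face of the fixed terrain board (MDF, 320 x 250 mm, top 9 mm above the bench). x along the stream, y across, z up. The gap is 120 mm long, between two fixed sections 64 mm wide and 6 mm thick like the tile. Cork hills, 11 to 20 mm high, start 70 mm to each side of the centre line.
- ruin_wall: bystander: brick-red cast wall, 90 x 14 x 34 mm; origin under its centre
- ruin_corner: bystander: brick-red cast corner of a ruin, about 90 x 80 x 50 mm; origin near the middle of its underside
- paint_jar: bystander: green paint jar, 34 mm across, 50 mm high; origin under its centre
- ink_jar: bystander: brown jar, 40 mm across, 55 mm high; origin under its centre
- glue: bystander: white glue bottle, 58 mm across, 170 mm high; origin under its centre
- cork_scrap: bystander: loose piece of cork, about 125 x 85 x 11 mm; origin under its centre
- craft_knife: bystander: craft knife lying flat, 140 mm long; origin under its middle
Things that resemble listed ones, but are neither listed nor needed, are in the scene too. What is meant by the part that bears tile_mid is not pink or purple, and is the smaller of those in its own colour.

How it is judged:
By the outcome, as a careful person would: the job done as asked, in the order asked, and still so for the second after the job is handed in, with the robot touching nothing.
It also fails if it takes over 61 s, if anything falls off the work surface, if the arm or the gripper's body presses on something with over 40 N, if the wrist force passes 120 N, or if a joint passes its speed limit or range.

### The arm

A 7-joint arm with a two-finger parallel gripper is mounted at the origin on the work surface. World frame = base frame: x ahead of the robot, y to its left, z up, the work surface at z = 0. Lengths are in m, angles in rad, forces in N, time in s.
With the tool pointing down it reaches from about 0.425 to 0.925 m from the base axis. Payload 6.8 kg.
Tool frame: the origin (TCP) lies at the very end of the fingers, on their centre line; the grasp point (between the pads) lies 19 mm behind it (bot.grasp_offset is the distance from the TCP to the grasp point, in m); z points along the fingers, y is the direction in which the jaws open and shut (so a half turn about z gives the same grasp; the last joint's range is limited). The gripper opens to 85 mm and grips with 20 to 120 N. Pads are 22 mm wide; open, the fingers measure 114 mm over their backs; the gripper's body (76 mm by 85 mm) begins 54 mm behind the grasp point. The pads swing forward as they close: fully open they stand 13 mm farther back than shut.
Start: joints at [-1.258, 0.477, 0.022, 1.555, -0.011, 1.109, -0.083], TCP at [0.276, 0.616, 0.231] pointing down, gripper open.
Joint ranges: [-2.96, 2.96], [-0.34, 2.1], [-1.41, 1.46], [0.24, 2.44], [-1.37, 4.51], [0.17, 1.92], [-2.96, 2.96]. Speed limits (rad/s): [2.39, 2.39, 3.14, 3.14, 3.14, 3.14, 3.14].

### API

Orientations are given as a unit quaternion [w, x, y, z].
In Python, from station import monitor, cams, bot, finder gives the robot as it stands.
- The arm moves only by the tool jog_arm, never from a script. Its argument "plan" is a list of rows, each an object of numbers: "x", "y", "z": the shift along the tool's x, y, z as a fraction of full scale; "wx", "wy", "wz": the turn, a rotation vector about the tool's x, y, z as a fraction of full scale. A call has 1 to 12 rows; each row is the pose to reach, as a shift and turn from the pose measured when the call began, along the tool's axes at that moment, turning the shorter way round; what a row does not reach only later rows make up. Full scale, the value 1, is 20 cm for a shift and 180 degrees for a turn. A row lasts 1/12 s, in which the tool goes at most 41.7 mm and 7.16 degrees, less where a joint would pass 70% of its speed; a pose out of reach is approached as far as the arm can. A call with a number of a shift or a turn outside -1 to 1 is refused whole. A call with a gripper value outside its range is refused whole. "hand" is the opening, from -1 (shut) to 1 (fully open), set as the call begins (left out, the last holds). The fingers move at their own pace and stop on an object; "grip_force" is the grip in N (left out, the last holds). Time passes only in rows, so rows that repeat a pose let the fingers close. It gives the time, the measured TCP pose, the force and the opening at its end, in the units of the state.
- monitor.get_obs(): the state, without advancing time (a new reading comes with each control period).
- cams.read_camera(name): name is "scene" or "top" or "wrist"; returns the picture (400x640x3 uint8, red, green, blue); there is no depth.
- cams.get_calibration(name): a dict with "fx", "fy", "cx", "cy" (pixels), "extrinsics" (4x4, takes a point from world to camera coordinates). Camera axes: x right, y down, z forward; pixel columns grow to the right and rows downward; lengths in m; the calibration is good to about 2 mm. A picture is of the moment at which its call begins: read the wrist's pose just before it. get_calibration takes no time and is no camera call; for the wrist camera it gives the pose at the moment of the call.
- bot.hand_in(): hands the job in, once; it reports no verdict.
Trained networks look in the newest picture that a camera, given by its name, has taken for a name from the list of things; names that differ only in an ending like _2 or _b are one class to them, and where a whole thing is asked for, a point or a joint stands for the part that bears it (a point fixed in the world has none). Each returns a list of dicts, best first, with "confidence" (0 to 1); they miss things now and then, are a little off and sometimes report something else, mostly with a low value. They report only what shows in the picture. A call takes as long as a camera call. They do not tell look-alikes from the thing itself.
- finder.find_in(camera, target): "bbox" ([left, top, width, height] in pixels, round what is visible of it).
- finder.place_of(camera, target): "location" ([column, row] in pixels: a listed point, or the origin of a listed thing).
The state is a dict: "t": time; "q": joint angles; "joint_vel": joint speeds; "joint_torque": joint torques, N m; "eef_pos": TCP position; "tool_rot": TCP orientation; "contact_force": force on the tool from outside, world axes, zero at the start; "torque": the same for the moment, N m; "gripper_width": opening from 0.0 (shut) to 1.0 (fully open).
Only numpy, scipy, OpenCV 4.12 (cv2) and the standard library are available. Lean on these libraries where they do the work, as an engineer would, in place of code of your own. Each camera call takes 0.05 s, during which the arm holds its last target. There are 200 camera calls.

## Working session

There is one attempt and no reset: what is moved stays moved. The work goes in short steps, Python scripts to look and compute and a tool call to move; the robot and the scene stay as the last step left them, time stands still between calls to the robot, and variables do not carry over. Pictures are saved under pics/ and viewed, about 8 in all and at most 12, crops included, and the job is handed in when it is done.

Besides the shell and the picture viewer there is one more tool, called after "Emit:" as name(argument=value, ...) on one line, values as JSON. jog_arm: Moves the arm, as the interface text tells. Shift numbers are shares of 20 cm and turn numbers shares of 180 degrees, none past 1 either way. Its arguments: {"type":"object","properties":{"plan":{"type":"array","items":{"type":"object","properties":{"x":{"type":"number","minimum":-1,"maximum":1},"y":{"type":"number","minimum":-1,"maximum":1},"z":{"type":"number","minimum":-1,"maximum":1},"wx":{"type":"number","minimum":-1,"maximum":1},"wy":{"type":"number","minimum":-1,"maximum":1},"wz":{"type":"number","minimum":-1,"maximum":1}}}},"hand":{"type":"number"},"grip_force":{"type":"number"}},"required":["plan"]}

```bash
mkdir -p pics; ls
cat > h.py <<'E'
import numpy as np, cv2
from station import monitor, cams, bot, finder
def save(n,f): 
    im=cams.read_camera(n); cv2.imwrite('pics/'+f,im[:,:,::-1]); return im
def ray(n,px,z):
    c=cams.get_calibration(n); E=np.array(c['extrinsics'])
    d=np.array([(px[0]-c['cx'])/c['fx'],(px[1]-c['cy'])/c['fy'],1]); R=E[:3,:3]; o=-R.T@E[:3,3]; d=R.T@d
    return o+d*(z-o[2])/d[2]
def proj(n,p):
    c=cams.get_calibration(n); E=np.array(c['extrinsics']); q=E[:3,:3]@np.array(p)+E[:3,3]
    return np.array([c['fx']*q[0]/q[2]+c['cx'],c['fy']*q[1]/q[2]+c['cy']])
E
python3 - <<'E'
from h import *
np.set_printoptions(precision=4,suppress=True)
save('top','top1.png'); 
Z={'tray':0,'tray_handle':.04,'tray_scoops':.006,'tile_mid':.012,'gap':.009,'cork_scrap':0,'glue':0}
for t in Z:
  for r in finder.place_of('top',t)[:4]: print(t,np.round(r['location'],1),round(r['confidence'],2),ray('top',r['location'],Z[t])[:2])
for r in finder.find_in('top','tile_mid')[:4]: print(r)
save('scene','sc1.png')
print(monitor.get_obs())
E
```

```text
pics
tray [258.9 209.2] 0.55 [0.4667 0.2223]
tray_handle [270.1 165.3] 0.87 [0.6126 0.1765]
tray_scoops [250.1 230.6] 0.67 [0.3932 0.2529]
tile_mid [265.2 198. ] 0.9 [0.5037 0.1984]
tile_mid [196.7 228.7] 0.9 [0.4046 0.4357]
tile_mid [215.  281.9] 0.78 [0.2224 0.3734]
tile_mid [230.6 139.3] 0.73 [0.7141 0.3166]
gap [392.6 200.6] 0.68 [ 0.4822 -0.24  ]
gap [175.2 192.4] 0.16 [0.5328 0.5115]
cork_scrap [279.6 132.1] 0.87 [0.7373 0.1454]
glue [320.4 130. ] 0.58 [0.7403 0.0014]
{'bbox': [190.5, 259.5, 41.8, 44.7], 'confidence': 0.78}
{'bbox': [176.0, 216.8, 42.2, 26.2], 'confidence': 0.76}
{'bbox': [215.5, 128.5, 29.2, 23.9], 'confidence': 0.7}
{'bbox': [252.2, 183.4, 23.0, 28.9], 'confidence': 0.59}
{'t': 0.5, 'q': array([-1.2581,  0.477 ,  0.0224,  1.5554, -0.0115,  1.1093, -0.0831]), 'joint_vel': array([ 0.0017, -0.0001,  0.0004,  0.0001, -0.0006, -0.0009,  0.0009]), 'joint_torque': array([ -0.0018, -59.5805,   1.6046, -28.1291,   0.0125,   0.0026,
         0.    ]), 'eef_pos': array([0.2757, 0.6161, 0.2313]), 'tool_rot': array([-0.    ,  0.2089,  0.9779,  0.    ]), 'contact_force': array([-0.3919, -0.4806, -0.2419]), 'torque': array([-0.0002,  0.0726,  0.0798]), 'gripper_width': 0.9927992369754866}
```

Run:
```python
import cv2
im=cv2.imread('pics/top1.png')[110:310,150:450]
cv2.imwrite('pics/top1c.png',cv2.resize(im,None,fx=2.66,fy=2.66,interpolation=cv2.INTER_CUBIC))
```

```text
(no output)
```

View pics/top1c.png

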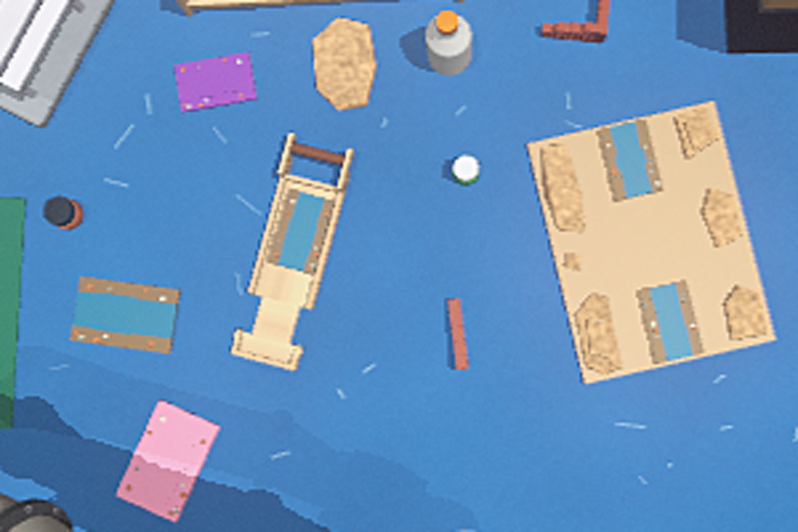

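View pics/sc1.png

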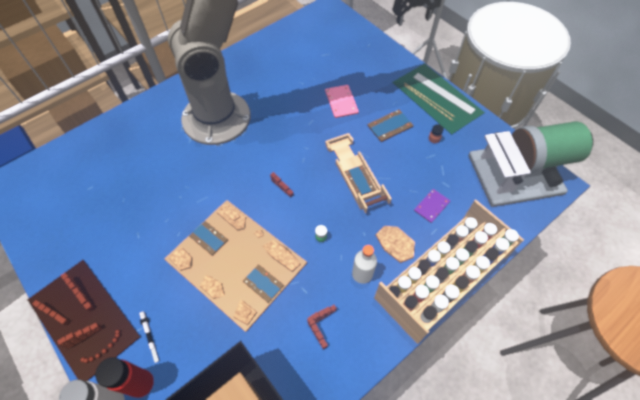

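The tray, at top px (265,198), holds the small brown/blue tile. Possible mix-ups are the larger brown/blue tile at (197,229), the pink one at (215,282) and the purple one at (231,139). The one in the tray fits the description. The gap is at (393,201). I'll take a close look with the wrist camera to confirm.

```bash
cat >> h.py <<'E'
from scipy.spatial.transform import Rotation as Ro
def cur():
    o=monitor.get_obs(); w,x,y,z=o['tool_rot']; return np.array(o['eef_pos']),Ro.from_quat([x,y,z,w]),o
def down(h,alt=False):  # tool z down, tool y at heading h (rad)
    y=np.array([np.cos(h),np.sin(h),0]); z=np.array([0,0,-1.]); return Ro.from_matrix(np.c_[np.cross(y,z),y,z])
def rel(p,R):
    p0,R0,_=cur(); return np.round(R0.inv().apply(np.array(p)-p0)/.2,4),np.round((R0.inv()*R).as_rotvec()/np.pi,4)
E
python3 - <<'E'
from h import *
print(rel([.39,.42,.33],down(np.radians(20))))
print(rel([.47,.215,.33],down(np.radians(-19))))
E
```

```text
(array([-0.9222, -0.6616, -0.4935]), array([ 0.    , -0.    ,  0.2549]))
(array([-1.706 , -1.4338, -0.4936]), array([ 0.    , -0.    ,  0.4716]))
```

Emit:
jog_arm(plan=[{"x": -0.2, "y": -0.15, "z": -0.25, "wz": 0.05}, {"x": -0.4, "y": -0.3, "z": -0.5, "wz": 0.1}, {"x": -0.6, "y": -0.45, "z": -0.5, "wz": 0.15}, {"x": -0.8, "y": -0.6, "z": -0.5, "wz": 0.2}, {"x": -0.92, "y": -0.66, "z": -0.5, "wz": 0.255}, {"x": -0.92, "y": -0.66, "z": -0.5, "wz": 0.255}, {"x": -0.92, "y": -0.66, "z": -0.5, "wz": 0.255}, {"x": -0.92, "y": -0.66, "z": -0.5, "wz": 0.255}])

```text
invalid input at $.plan[0]: expected keys x, y, z, wx, wy, wz
```

Run:
```python
from h import *
print(cur()[0],rel([.47,.215,.33],down(np.radians(-19))))
```

```text
[0.27571803 0.61612688 0.23129562] (array([-1.706 , -1.4338, -0.4936]), array([ 0.    , -0.    ,  0.4716]))
```

Emit:
jog_arm(plan=[{"x": -0.2, "y": -0.15, "z": -0.25, "wx": 0, "wy": 0, "wz": 0.05}, {"x": -0.4, "y": -0.3, "z": -0.5, "wx": 0, "wy": 0, "wz": 0.1}, {"x": -0.6, "y": -0.45, "z": -0.5, "wx": 0, "wy": 0, "wz": 0.15}, {"x": -0.8, "y": -0.6, "z": -0.5, "wx": 0, "wy": 0, "wz": 0.2}, {"x": -0.92, "y": -0.66, "z": -0.5, "wx": 0, "wy": 0, "wz": 0.255}, {"x": -0.92, "y": -0.66, "z": -0.5, "wx": 0, "wy": 0, "wz": 0.255}, {"x": -0.92, "y": -0.66, "z": -0.5, "wx": 0, "wy": 0, "wz": 0.255}, {"x": -0.92, "y": -0.66, "z": -0.5, "wx": 0, "wy": 0, "wz": 0.255}])

```text
t: 1.17
eef_pos: [0.3928, 0.417, 0.3327]
tool_rot: [0.001, 0.577, 0.816, 0.001]
contact_force: [-0.7, 0.8, 0.6]
gripper_width: 0.997
```

Run:
```python
from h import *
print(cur()[0],rel([.47,.215,.33],down(np.radians(-19))))
```

```text
[0.39283066 0.41701298 0.33272539] (array([-1.0809,  0.0272,  0.0133]), array([ 0.0007, -0.0004,  0.2137]))
```

Emit:
jog_arm(plan=[{"x": -0.2, "y": 0, "z": 0, "wx": 0, "wy": 0, "wz": 0.04}, {"x": -0.4, "y": 0, "z": 0, "wx": 0, "wy": 0, "wz": 0.08}, {"x": -0.6, "y": 0, "z": 0, "wx": 0, "wy": 0, "wz": 0.12}, {"x": -0.8, "y": 0.02, "z": 0, "wx": 0, "wy": 0, "wz": 0.16}, {"x": -1, "y": 0.03, "z": 0, "wx": 0, "wy": 0, "wz": 0.2}, {"x": -1, "y": 0.03, "z": 0, "wx": 0, "wy": 0, "wz": 0.214}, {"x": -1, "y": 0.03, "z": 0, "wx": 0, "wy": 0, "wz": 0.214}, {"x": -1, "y": 0.03, "z": 0, "wx": 0, "wy": 0, "wz": 0.214}, {"x": -1, "y": 0.03, "z": 0, "wx": 0, "wy": 0, "wz": 0.214}])

```text
t: 1.92
eef_pos: [0.4642, 0.2327, 0.3324]
tool_rot: [-0.0, 0.813, 0.583, 0.001]
contact_force: [-0.2, -0.0, 0.0]
gripper_width: 0.998
```

Run:
```python
from h import *
np.set_printoptions(precision=4,suppress=True)
save('wrist','w1.png'); print(cur()[0])
Z={'tray':0,'tray_handle':.04,'tray_scoops':.006,'tile_mid':.012}
for t in Z:
  for r in finder.place_of('wrist',t)[:3]: print(t,np.round(r['location'],1),round(r['confidence'],2),ray('wrist',r['location'],Z[t])[:2])
```

```text
[0.4643 0.2326 0.3324]
tray [318.1 164.9] 0.93 [0.4591 0.2168]
tray_handle [438.5 165.4] 0.62 [0.6091 0.1726]
tray_handle [307.5 306.2] 0.32 [0.3789 0.0295]
tray_scoops [271.8 160.9] 0.92 [0.4007 0.2434]
tile_mid [353.9 162.8] 0.92 [0.5078 0.2048]
tile_mid [225.5  15.7] 0.88 [0.4131 0.4292]
tile_mid [484.3  29.2] 0.62 [0.7097 0.3119]
```

View pics/w1.png

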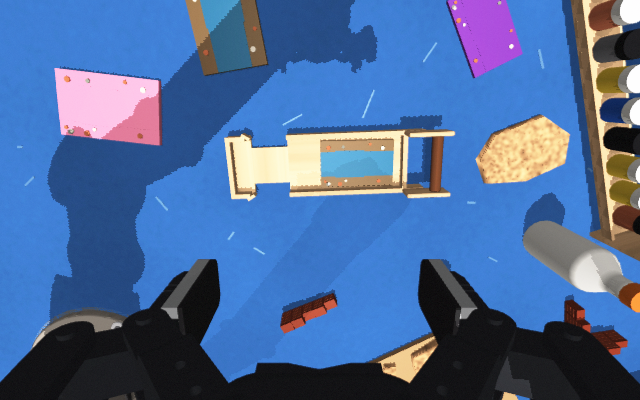

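Run:
```python
import cv2
im=cv2.imread('pics/w1.png')[115:215,215:475]
cv2.imwrite('pics/w1c.png',cv2.resize(im,None,fx=3,fy=3,interpolation=cv2.INTER_CUBIC))
```

```text
(no output)
```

View pics/w1c.png

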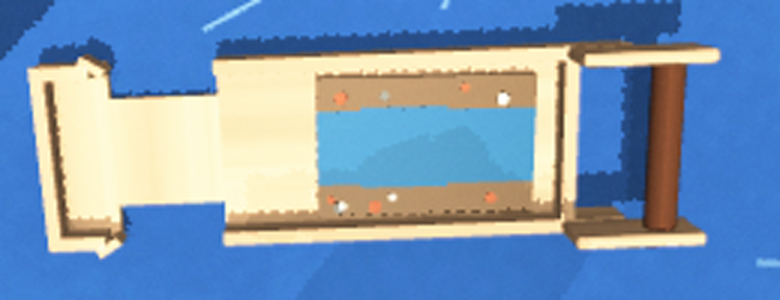

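```bash
cat > fit.py <<'E'
from h import *
from scipy.optimize import least_squares
np.set_printoptions(precision=4,suppress=True)
P=[(-121,42,22),(-121,-42,22),(-40,42,22),(154,36,40),(154,-36,40),(165,42,52),(-65,25,6),(-65,-25,6)]
u=[(30,68),(52,250),(215,62),(668,65),(661,228),(720,48),(163,97),(172,204)]
u=np.array(u)/3+[215,115]; P=np.array(P)/1000
def W(v,P): c,s=np.cos(v[2]),np.sin(v[2]); return np.c_[c*P[:,0]-s*P[:,1]+v[0],s*P[:,0]+c*P[:,1]+v[1],P[:,2]]
w=[0,1]+[1]*6
def f(v): return np.ravel([proj('wrist',p)-q for p,q in zip(W(v,P),u)])
r=least_squares(f,[.459,.217,-.33],loss='soft_l1'); v=r.x
print(v,np.degrees(v[2])); print(f(v).reshape(-1,2))
np.save('tray.npy',v)
print(W(v,np.array([[.154,0,.04],[-.065,0,.009],[-.121,0,0]])))
E
python3 fit.py
python3 - <<'E'
from h import *
v=np.load('tray.npy'); c,s=np.cos(v[2]),np.sin(v[2])
p=np.array([v[0]+.154*c,v[1]+.154*s,.12]); print(p,rel(p,down(v[2])))
print(cams.get_calibration('wrist')['fx'])
E
```

```text
[ 0.4604  0.2186 -0.2939] -16.84122139728013
[[ 0.0185 -0.0213]
 [-0.3501  0.4726]
 [-0.2331 -0.2871]
 [ 1.0224 -0.6671]
 [-0.173  -0.0175]
 [-3.6655  0.7413]
 [ 0.7618  0.0325]
 [ 0.4819 -0.2704]]
[[0.6078 0.174  0.04  ]
 [0.3982 0.2375 0.009 ]
 [0.3446 0.2537 0.    ]]
[0.60775883 0.17401102 0.12      ] (array([-0.0407,  0.7676,  1.0637]), array([ 0.0005, -0.0004, -0.0115]))
340.2855238241441
```

Emit:
jog_arm(plan=[{"x": 0, "y": 0.2, "z": 0.2, "wx": 0, "wy": 0, "wz": 0}, {"x": 0, "y": 0.4, "z": 0.4, "wx": 0, "wy": 0, "wz": -0.0115}, {"x": -0.02, "y": 0.55, "z": 0.55, "wx": 0, "wy": 0, "wz": -0.0115}, {"x": -0.04, "y": 0.7, "z": 0.7, "wx": 0, "wy": 0, "wz": -0.0115}, {"x": -0.0407, "y": 0.7676, "z": 0.85, "wx": 0, "wy": 0, "wz": -0.0115}, {"x": -0.0407, "y": 0.7676, "z": 1.0, "wx": 0, "wy": 0, "wz": -0.0115}, {"x": -0.0407, "y": 0.7676, "z": 1.0, "wx": 0, "wy": 0, "wz": -0.0115}, {"x": -0.0407, "y": 0.7676, "z": 1.0, "wx": 0, "wy": 0, "wz": -0.0115}, {"x": -0.0407, "y": 0.7676, "z": 1.0, "wx": 0, "wy": 0, "wz": -0.0115}], hand=-0.38, grip_force=40)

```text
t: 2.92
eef_pos: [0.6077, 0.1747, 0.1334]
tool_rot: [0.0, 0.803, 0.596, 0.001]
contact_force: [0.8, 0.2, 1.1]
gripper_width: 0.31
```

Run:
```python
from h import *
np.set_printoptions(precision=4,suppress=True)
v=np.load('tray.npy'); c,s=np.cos(v[2]),np.sin(v[2])
im=save('wrist','w2.png')
for r in finder.place_of('wrist','tray_handle')[:2]: print(r,ray('wrist',r['location'],.04))
p=np.array([v[0]+.154*c,v[1]+.154*s,.04]); print(proj('wrist',p),cur()[0],rel([p[0],p[1],.021],down(v[2])))
```

```text
{'location': [318.7, 198.0], 'confidence': 0.7} [0.6105 0.1792 0.04  ]
[317.1619 205.54  ] [0.6086 0.1754 0.1352] (array([-0.0101, -0.0042,  0.5711]), array([ 0.0013, -0.0013,  0.0004]))
```

View pics/w2.png

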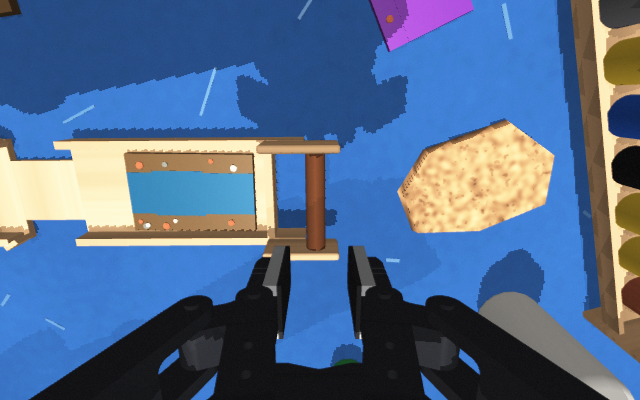

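The dowel is at px (315.5,201) and the fingers straddle it, with their midpoint at about 319. That's a 1 mm correction before descending.

Emit:
jog_arm(plan=[{"x": 0.003, "y": -0.01, "z": 0.15, "wx": 0, "wy": 0, "wz": 0}, {"x": 0.003, "y": -0.01, "z": 0.28, "wx": 0, "wy": 0, "wz": 0}, {"x": 0.003, "y": -0.01, "z": 0.38, "wx": 0, "wy": 0, "wz": 0}, {"x": 0.003, "y": -0.01, "z": 0.46, "wx": 0, "wy": 0, "wz": 0}, {"x": 0.003, "y": -0.01, "z": 0.52, "wx": 0, "wy": 0, "wz": 0}, {"x": 0.003, "y": -0.01, "z": 0.56, "wx": 0, "wy": 0, "wz": 0}, {"x": 0.003, "y": -0.01, "z": 0.57, "wx": 0, "wy": 0, "wz": 0}, {"x": 0.003, "y": -0.01, "z": 0.57, "wx": 0, "wy": 0, "wz": 0}, {"x": 0.003, "y": -0.01, "z": 0.57, "wx": 0, "wy": 0, "wz": 0}, {"x": 0.003, "y": -0.01, "z": 0.57, "wx": 0, "wy": 0, "wz": 0}])

```text
t: 3.85
eef_pos: [0.6083, 0.1771, 0.0224]
tool_rot: [0.001, 0.803, 0.596, 0.004]
contact_force: [-0.2, 0.8, -0.3]
gripper_width: 0.307
```

Emit:
jog_arm(plan=[{"x": 0, "y": 0, "z": 0, "wx": 0, "wy": 0, "wz": 0}, {"x": 0, "y": 0, "z": 0, "wx": 0, "wy": 0, "wz": 0}, {"x": 0, "y": 0, "z": 0, "wx": 0, "wy": 0, "wz": 0}, {"x": 0, "y": 0, "z": 0, "wx": 0, "wy": 0, "wz": 0}, {"x": 0, "y": 0, "z": 0, "wx": 0, "wy": 0, "wz": 0}, {"x": 0, "y": 0, "z": 0, "wx": 0, "wy": 0, "wz": 0}], hand=-1, grip_force=40)

```text
t: 4.35
eef_pos: [0.6086, 0.1773, 0.0232]
tool_rot: [0.001, 0.803, 0.596, 0.004]
contact_force: [-1.8, -0.9, 6.3]
gripper_width: 0.15
```

Run:
```python
from h import *
np.set_printoptions(precision=4,suppress=True)
v=np.load('tray.npy'); c,s=np.cos(v[2]),np.sin(v[2])
p0,R0,o=cur(); print(p0,o['contact_force'],o['torque'],o['q'],R0.as_matrix())
np.save('grip.npy',p0)
h=v[2]; ax=np.array([c,s,0]); pv=np.array([v[0]-.121*c,v[1]-.121*s,0])
k=Ro.from_rotvec([0,0,0]); lat=np.array([-s,c,0])
for d in range(2,32,2):
    Q=Ro.from_rotvec(-np.radians(d)*lat); a,b=rel(pv+Q.apply(p0-pv),Q*R0); print(d,a,b)
```

```text
[0.6086 0.1773 0.0232] [-1.7824 -0.869   6.3097] [-0.0299  0.378   0.0404] [-0.6354  0.6855  0.3522  1.8228 -0.3537  0.6865 -0.3744] [[ 0.2883  0.9575  0.0076]
 [ 0.9575 -0.2884  0.0041]
 [ 0.0061  0.0061 -1.    ]]
2 [ 0.0003 -0.0046 -0.0479] [-0.0111 -0.     -0.0001]
4 [ 0.0006 -0.0109 -0.0957] [-0.0222 -0.     -0.0001]
6 [ 0.0009 -0.0188 -0.1431] [-0.0333 -0.     -0.0002]
8 [ 0.0012 -0.0284 -0.1903] [-0.0444 -0.0001 -0.0003]
10 [ 0.0015 -0.0396 -0.2371] [-0.0556 -0.0001 -0.0003]
12 [ 0.0018 -0.0525 -0.2835] [-0.0667 -0.0001 -0.0004]
14 [ 0.0021 -0.0669 -0.3295] [-0.0778 -0.0001 -0.0005]
16 [ 0.0024 -0.083  -0.3749] [-0.0889 -0.0001 -0.0005]
18 [ 0.0027 -0.1006 -0.4197] [-0.1    -0.0001 -0.0006]
20 [ 0.003  -0.1198 -0.4638] [-0.1111 -0.0002 -0.0007]
22 [ 0.0033 -0.1405 -0.5073] [-0.1222 -0.0002 -0.0008]
24 [ 0.0036 -0.1628 -0.55  ] [-0.1333 -0.0002 -0.0008]
26 [ 0.0039 -0.1865 -0.5919] [-0.1444 -0.0002 -0.0009]
28 [ 0.0042 -0.2116 -0.6329] [-0.1556 -0.0002 -0.001 ]
30 [ 0.0045 -0.2382 -0.6731] [-0.1667 -0.0002 -0.001 ]
```

Emit:
jog_arm(plan=[{"x": 0, "y": -0.002, "z": -0.024, "wx": -0.0055, "wy": 0, "wz": 0}, {"x": 0, "y": -0.0046, "z": -0.048, "wx": -0.0111, "wy": 0, "wz": 0}, {"x": 0, "y": -0.0075, "z": -0.072, "wx": -0.0167, "wy": 0, "wz": 0}, {"x": 0.0006, "y": -0.011, "z": -0.0957, "wx": -0.0222, "wy": 0, "wz": 0}, {"x": 0.0007, "y": -0.0147, "z": -0.12, "wx": -0.0278, "wy": 0, "wz": 0}, {"x": 0.0009, "y": -0.0188, "z": -0.143, "wx": -0.0333, "wy": 0, "wz": 0}, {"x": 0.001, "y": -0.0235, "z": -0.167, "wx": -0.0389, "wy": 0, "wz": 0}, {"x": 0.0012, "y": -0.0284, "z": -0.19, "wx": -0.0444, "wy": 0, "wz": 0}, {"x": 0.0013, "y": -0.0338, "z": -0.2137, "wx": -0.05, "wy": 0, "wz": 0}, {"x": 0.0015, "y": -0.0396, "z": -0.237, "wx": -0.0556, "wy": 0, "wz": 0}, {"x": 0.0015, "y": -0.0396, "z": -0.237, "wx": -0.0556, "wy": 0, "wz": 0}])

```text
t: 5.27
eef_pos: [0.6002, 0.1804, 0.0713]
tool_rot: [0.071, 0.799, 0.594, 0.057]
contact_force: [1.0, -0.4, -2.9]
gripper_width: 0.148
```

```bash
cat > lift.py <<'E'
from h import *
import sys
np.set_printoptions(precision=4,suppress=True)
v=np.load('tray.npy'); c,s=np.cos(v[2]),np.sin(v[2]); p0=np.array([.6086,.1773,.0232])
R0=Ro.from_matrix([[.2883,.9575,.0076],[.9575,-.2884,.0041],[.0061,.0061,-1]])
pv=np.array([v[0]-.121*c,v[1]-.121*s,0]); lat=np.array([-s,c,0])
p,R,o=cur(); print(p,o['contact_force'],o['torque'],o['q'],o['gripper_width'])
rv=np.degrees((R*R0.inv()).as_rotvec()); print('tilt',-rv@lat, rv)
for d in map(float,sys.argv[1:]):
    Q=Ro.from_rotvec(-np.radians(d)*lat); a,b=rel(pv+Q.apply(p0-pv),Q*R0); print(d,a,b)
E
python3 lift.py 10 12 14 16 18 20 22 24
```

```text
[0.6002 0.1804 0.0713] [ 0.9666 -0.4088 -2.9268] [-0.0701  0.141   0.0626] [-0.8103  0.571   0.4724  1.9477 -0.2623  0.5447 -0.4983] 0.14777795847937783
tilt 10.072747181789083 [-2.8682 -9.6559 -0.0085]
10.0 [-0.0028  0.003   0.0042] [ 0.0004 -0.0003 -0.0001]
12.0 [-0.0025 -0.0015 -0.0437] [-0.0107 -0.0003 -0.0001]
14.0 [-0.0021 -0.0077 -0.0915] [-0.0218 -0.0003 -0.0002]
16.0 [-0.0018 -0.0156 -0.139 ] [-0.0329 -0.0003 -0.0003]
18.0 [-0.0014 -0.0251 -0.1861] [-0.044  -0.0003 -0.0004]
20.0 [-0.0011 -0.0363 -0.233 ] [-0.0551 -0.0004 -0.0004]
22.0 [-0.0008 -0.0491 -0.2794] [-0.0663 -0.0004 -0.0005]
24.0 [-0.0004 -0.0635 -0.3253] [-0.0774 -0.0004 -0.0006]
```

Emit:
jog_arm(plan=[{"x": -0.0025, "y": 0.001, "z": -0.02, "wx": -0.005, "wy": 0, "wz": 0}, {"x": -0.0025, "y": -0.0015, "z": -0.0437, "wx": -0.0107, "wy": 0, "wz": 0}, {"x": -0.002, "y": -0.0045, "z": -0.068, "wx": -0.0163, "wy": 0, "wz": 0}, {"x": -0.002, "y": -0.0077, "z": -0.0915, "wx": -0.0218, "wy": 0, "wz": 0}, {"x": -0.002, "y": -0.0115, "z": -0.115, "wx": -0.0274, "wy": 0, "wz": 0}, {"x": -0.0018, "y": -0.0156, "z": -0.139, "wx": -0.0329, "wy": 0, "wz": 0}, {"x": -0.0016, "y": -0.02, "z": -0.1625, "wx": -0.0385, "wy": 0, "wz": 0}, {"x": -0.0014, "y": -0.025, "z": -0.186, "wx": -0.044, "wy": 0, "wz": 0}, {"x": -0.0012, "y": -0.0305, "z": -0.2095, "wx": -0.0495, "wy": 0, "wz": 0}, {"x": -0.001, "y": -0.0363, "z": -0.233, "wx": -0.0551, "wy": 0, "wz": 0}, {"x": -0.0008, "y": -0.049, "z": -0.279, "wx": -0.0663, "wy": 0, "wz": 0}, {"x": -0.0008, "y": -0.049, "z": -0.279, "wx": -0.0663, "wy": 0, "wz": 0}])

```text
t: 6.27
eef_pos: [0.5799, 0.1869, 0.1249]
tool_rot: [0.154, 0.787, 0.586, 0.119]
contact_force: [-0.3, -0.7, -2.9]
gripper_width: 0.147
```

```bash
python3 lift.py 22 24 25 26 27 28
python3 - <<'E'
from h import *
for c in('wrist','top'):
    save(c,c+'3.png')
    for r in finder.place_of(c,'tile_mid')[:4]: print(c,r)
E
```

```text
[0.5799 0.1869 0.1249] [-0.2703 -0.7393 -2.9149] [ 0.1242  0.5455 -0.0074] [-1.1421  0.4776  0.7297  2.0971 -0.0986  0.3931 -0.7207] 0.1472155154612361
tilt 22.066790230514677 [ -6.2732 -21.1567   0.0389]
22.0 [-0.0044  0.0065  0.0048] [ 0.0004 -0.0007  0.0001]
24.0 [-0.004   0.0019 -0.0432] [-0.0107 -0.0007 -0.    ]
25.0 [-0.0038 -0.001  -0.0671] [-0.0163 -0.0007 -0.    ]
26.0 [-0.0036 -0.0043 -0.0909] [-0.0218 -0.0008 -0.0001]
27.0 [-0.0034 -0.008  -0.1147] [-0.0274 -0.0008 -0.0001]
28.0 [-0.0032 -0.0121 -0.1384] [-0.033  -0.0008 -0.0002]
wrist {'location': [91.8, 254.5], 'confidence': 0.66}
wrist {'location': [424.8, 170.4], 'confidence': 0.42}
top {'location': [233.9, 136.2], 'confidence': 0.98}
top {'location': [211.5, 281.1], 'confidence': 0.68}
top {'location': [197.9, 226.6], 'confidence': 0.63}
top {'location': [257.4, 207.6], 'confidence': 0.58}
```

Emit:
jog_arm(plan=[{"x": -0.004, "y": 0.004, "z": -0.02, "wx": -0.005, "wy": 0, "wz": 0}, {"x": -0.004, "y": 0.002, "z": -0.043, "wx": -0.0107, "wy": 0, "wz": 0}, {"x": -0.0038, "y": -0.001, "z": -0.067, "wx": -0.0163, "wy": 0, "wz": 0}, {"x": -0.0036, "y": -0.0043, "z": -0.091, "wx": -0.0218, "wy": 0, "wz": 0}, {"x": -0.0034, "y": -0.008, "z": -0.1147, "wx": -0.0274, "wy": 0, "wz": 0}, {"x": -0.0034, "y": -0.008, "z": -0.1147, "wx": -0.0274, "wy": 0, "wz": 0}, {"x": -0.0034, "y": -0.008, "z": -0.1147, "wx": -0.0274, "wy": 0, "wz": 0}, {"x": -0.0034, "y": -0.008, "z": -0.1147, "wx": -0.0274, "wy": 0, "wz": 0}, {"x": -0.0034, "y": -0.008, "z": -0.1147, "wx": -0.0274, "wy": 0, "wz": 0}, {"x": -0.0034, "y": -0.008, "z": -0.1147, "wx": -0.0274, "wy": 0, "wz": 0}, {"x": -0.0034, "y": -0.008, "z": -0.1147, "wx": -0.0274, "wy": 0, "wz": 0}, {"x": -0.0034, "y": -0.008, "z": -0.1147, "wx": -0.0274, "wy": 0, "wz": 0}])

```text
t: 7.47
eef_pos: [0.5711, 0.1876, 0.1448]
tool_rot: [0.187, 0.78, 0.579, 0.143]
contact_force: [0.5, -0.9, -1.3]
gripper_width: 0.143
```

```bash
python3 lift.py 25 23 21 19 17 15 13
python3 - <<'E'
from h import *
a=save('wrist','w4.png'); b=save('top','t4.png')
x=np.vstack([cv2.resize(a[:,:,::-1],(640,400))[60:], cv2.resize(b[180:260,180:340,::-1],(640,320),interpolation=cv2.INTER_CUBIC)[:250]])
cv2.imwrite('pics/c4.png',x)
E
```

```text
[0.5711 0.1876 0.1448] [ 0.4939 -0.9069 -1.2607] [ 0.1831  0.7029 -0.0542] [-1.3115  0.4691  0.8773  2.153  -0.0314  0.3406 -0.817 ] 0.14265729626581136
tilt 26.88248014139297 [ -7.7136 -25.7522  -0.1288]
25.0 [ 0.0045 -0.0028  0.0415] [ 0.0105 -0.0002 -0.0007]
23.0 [ 0.0042 -0.0014  0.0896] [ 0.0216 -0.0002 -0.0007]
21.0 [ 0.0039 -0.0018  0.1378] [ 0.0327 -0.0002 -0.0006]
19.0 [ 0.0035 -0.0038  0.1859] [ 0.0438 -0.0002 -0.0005]
17.0 [ 0.0032 -0.0075  0.2338] [ 0.0549 -0.0002 -0.0004]
15.0 [ 0.0029 -0.0129  0.2817] [ 0.066  -0.0002 -0.0004]
13.0 [ 0.0025 -0.0199  0.3293] [ 0.0771 -0.0002 -0.0003]
```

View pics/c4.png

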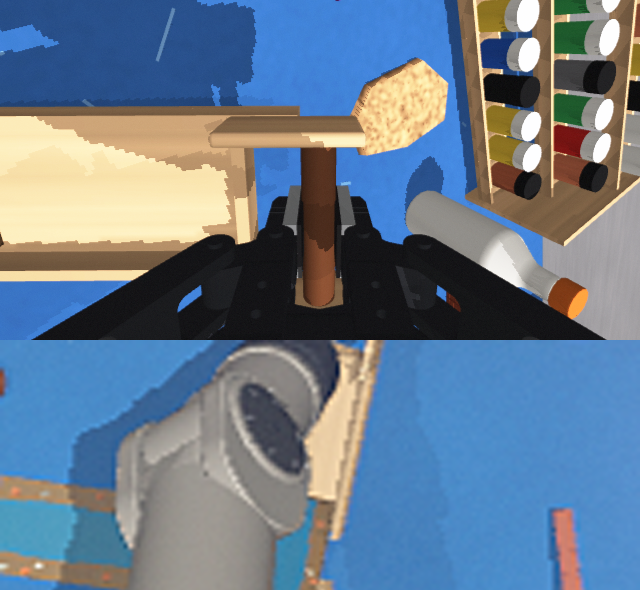

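The upper well is empty, and the tile's brown and blue show at the lower end near top px (256,222). Next I lower the tray.

Emit:
jog_arm(plan=[{"x": 0.002, "y": -0.001, "z": 0.02, "wx": 0.005, "wy": 0, "wz": 0}, {"x": 0.0045, "y": -0.0028, "z": 0.0415, "wx": 0.0105, "wy": 0, "wz": 0}, {"x": 0.0043, "y": -0.002, "z": 0.0655, "wx": 0.016, "wy": 0, "wz": 0}, {"x": 0.0042, "y": -0.0014, "z": 0.0896, "wx": 0.0216, "wy": 0, "wz": 0}, {"x": 0.004, "y": -0.0015, "z": 0.1137, "wx": 0.0272, "wy": 0, "wz": 0}, {"x": 0.0039, "y": -0.0018, "z": 0.1378, "wx": 0.0327, "wy": 0, "wz": 0}, {"x": 0.0037, "y": -0.0027, "z": 0.162, "wx": 0.0383, "wy": 0, "wz": 0}, {"x": 0.0035, "y": -0.0038, "z": 0.186, "wx": 0.0438, "wy": 0, "wz": 0}, {"x": 0.0033, "y": -0.0055, "z": 0.21, "wx": 0.0494, "wy": 0, "wz": 0}, {"x": 0.0032, "y": -0.0075, "z": 0.234, "wx": 0.0549, "wy": 0, "wz": 0}, {"x": 0.003, "y": -0.0101, "z": 0.258, "wx": 0.0605, "wy": 0, "wz": 0}, {"x": 0.0029, "y": -0.0129, "z": 0.2817, "wx": 0.066, "wy": 0, "wz": 0}])

```text
t: 8.57
eef_pos: [0.5942, 0.1817, 0.0934]
tool_rot: [0.105, 0.795, 0.591, 0.082]
contact_force: [1.3, -0.0, -1.8]
gripper_width: 0.145
```

```bash
python3 lift.py 14 12 10 8 6 4 2
```

```text
[0.5942 0.1817 0.0934] [ 1.2871 -0.0383 -1.7971] [ 0.0701  0.3892 -0.0411] [-0.9197  0.5248  0.5528  2.0073 -0.1965  0.4792 -0.5836] 0.14485368376339128
tilt 14.985838650670752 [ -4.2802 -14.3617  -0.0462]
14.0 [-0.0004  0.0001  0.023 ] [ 0.0055 -0.0003 -0.0003]
12.0 [-0.0008  0.0022  0.0711] [ 0.0166 -0.0003 -0.0002]
10.0 [-0.0011  0.0026  0.1193] [ 0.0277 -0.0003 -0.0001]
8.0 [-0.0015  0.0014  0.1674] [ 0.0388 -0.0003 -0.    ]
6.0 [-0.0018 -0.0016  0.2154] [ 0.0499 -0.0003  0.    ]
4.0 [-0.0021 -0.0062  0.2634] [ 0.061  -0.0003  0.0001]
2.0 [-0.0025 -0.0125  0.3111] [ 0.0721 -0.0002  0.0002]
```

Emit:
jog_arm(plan=[{"x": -0.0004, "y": 0, "z": 0.023, "wx": 0.0055, "wy": 0, "wz": 0}, {"x": -0.0006, "y": 0.001, "z": 0.047, "wx": 0.011, "wy": 0, "wz": 0}, {"x": -0.0008, "y": 0.0022, "z": 0.071, "wx": 0.0166, "wy": 0, "wz": 0}, {"x": -0.001, "y": 0.0025, "z": 0.095, "wx": 0.0222, "wy": 0, "wz": 0}, {"x": -0.0011, "y": 0.0026, "z": 0.119, "wx": 0.0277, "wy": 0, "wz": 0}, {"x": -0.0013, "y": 0.002, "z": 0.143, "wx": 0.0333, "wy": 0, "wz": 0}, {"x": -0.0015, "y": 0.0014, "z": 0.167, "wx": 0.0388, "wy": 0, "wz": 0}, {"x": -0.0016, "y": 0, "z": 0.191, "wx": 0.0443, "wy": 0, "wz": 0}, {"x": -0.0018, "y": -0.0016, "z": 0.215, "wx": 0.05, "wy": 0, "wz": 0}, {"x": -0.002, "y": -0.004, "z": 0.239, "wx": 0.0555, "wy": 0, "wz": 0}, {"x": -0.0021, "y": -0.0062, "z": 0.263, "wx": 0.061, "wy": 0, "wz": 0}, {"x": -0.0021, "y": -0.0062, "z": 0.263, "wx": 0.061, "wy": 0, "wz": 0}])

```text
t: 9.57
eef_pos: [0.6066, 0.1772, 0.0414]
tool_rot: [0.028, 0.802, 0.596, 0.024]
contact_force: [2.0, -0.4, -1.4]
gripper_width: 0.147
```

```bash
python3 lift.py 3 2 1 0 -0.3
```

```text
[0.6066 0.1772 0.0414] [ 2.0403 -0.3567 -1.4411] [-0.0909 -0.1247  0.032 ] [-0.6885  0.6389  0.3852  1.8709 -0.3167  0.6289 -0.4205] 0.14695651346505406
tilt 3.90473631085904 [-1.1392 -3.7349 -0.0322]
3.0 [0.0032 0.     0.0192] [ 0.005   0.0001 -0.0001]
2.0 [0.0031 0.0013 0.0433] [ 0.0106  0.0001 -0.0001]
1.0 [0.0029 0.0022 0.0673] [ 0.0161  0.0001 -0.0001]
0.0 [0.0028 0.0026 0.0914] [ 0.0217  0.0001 -0.    ]
-0.3 [0.0027 0.0027 0.0986] [ 0.0234  0.0001 -0.    ]
```

Emit:
jog_arm(plan=[{"x": 0.001, "y": 0, "z": 0.012, "wx": 0.003, "wy": 0, "wz": 0}, {"x": 0.002, "y": 0, "z": 0.025, "wx": 0.006, "wy": 0, "wz": 0}, {"x": 0.003, "y": 0.001, "z": 0.038, "wx": 0.009, "wy": 0, "wz": 0}, {"x": 0.003, "y": 0.0015, "z": 0.05, "wx": 0.012, "wy": 0, "wz": 0}, {"x": 0.003, "y": 0.002, "z": 0.06, "wx": 0.0144, "wy": 0, "wz": 0}, {"x": 0.003, "y": 0.0022, "z": 0.069, "wx": 0.0165, "wy": 0, "wz": 0}, {"x": 0.0028, "y": 0.0024, "z": 0.077, "wx": 0.0184, "wy": 0, "wz": 0}, {"x": 0.0028, "y": 0.0025, "z": 0.084, "wx": 0.02, "wy": 0, "wz": 0}, {"x": 0.0028, "y": 0.0026, "z": 0.09, "wx": 0.0215, "wy": 0, "wz": 0}, {"x": 0.0028, "y": 0.0026, "z": 0.0914, "wx": 0.0217, "wy": 0, "wz": 0}, {"x": 0.0028, "y": 0.0026, "z": 0.0914, "wx": 0.0217, "wy": 0, "wz": 0}, {"x": 0.0028, "y": 0.0026, "z": 0.0914, "wx": 0.0217, "wy": 0, "wz": 0}])

```text
t: 10.57
eef_pos: [0.6085, 0.1774, 0.0233]
tool_rot: [0.001, 0.803, 0.597, 0.004]
contact_force: [-0.8, -0.8, -0.5]
gripper_width: 0.148
```

```bash
python3 lift.py 0 -0.3
```

```text
[0.6085 0.1774 0.0233] [-0.7839 -0.8203 -0.5162] [-0.0264  0.1739  0.0361] [-0.6314  0.6842  0.3461  1.8227 -0.3472  0.6858 -0.3802] 0.14754986133551606
tilt -0.005821277637813371 [-0.0053  0.0077  0.0002]
0.0 [-0.0004  0.0007  0.0006] [-0.  0.  0.]
-0.3 [-0.0004  0.0013  0.0078] [0.0016 0.     0.    ]
```

Emit:
jog_arm(plan=[{"x": 0, "y": 0.0007, "z": 0.004, "wx": 0, "wy": 0, "wz": 0}, {"x": 0, "y": 0.0007, "z": 0.006, "wx": 0, "wy": 0, "wz": 0}, {"x": 0, "y": 0.0007, "z": 0.006, "wx": 0, "wy": 0, "wz": 0}, {"x": 0, "y": 0.0007, "z": 0.006, "wx": 0, "wy": 0, "wz": 0}])

```text
t: 10.9
eef_pos: [0.6086, 0.1774, 0.0231]
tool_rot: [0.0, 0.803, 0.596, 0.004]
contact_force: [-3.7, -1.2, 8.6]
gripper_width: 0.144
```

Emit:
jog_arm(plan=[{"x": 0, "y": 0, "z": 0, "wx": 0, "wy": 0, "wz": 0}, {"x": 0, "y": 0, "z": 0, "wx": 0, "wy": 0, "wz": 0}, {"x": 0, "y": 0, "z": 0, "wx": 0, "wy": 0, "wz": 0}, {"x": 0, "y": 0, "z": 0, "wx": 0, "wy": 0, "wz": 0}, {"x": 0, "y": 0, "z": -0.05, "wx": 0, "wy": 0, "wz": 0}, {"x": 0, "y": 0, "z": -0.12, "wx": 0, "wy": 0, "wz": 0}, {"x": 0, "y": 0, "z": -0.25, "wx": 0, "wy": 0, "wz": 0}, {"x": 0, "y": 0, "z": -0.4, "wx": 0, "wy": 0, "wz": 0}, {"x": 0, "y": 0, "z": -0.6, "wx": 0, "wy": 0, "wz": 0}, {"x": 0, "y": 0, "z": -0.8, "wx": 0, "wy": 0, "wz": 0}, {"x": 0, "y": 0, "z": -1, "wx": 0, "wy": 0, "wz": 0}, {"x": 0, "y": 0, "z": -1, "wx": 0, "wy": 0, "wz": 0}], hand=-0.38)

```text
t: 11.9
eef_pos: [0.6119, 0.1769, 0.2336]
tool_rot: [0.002, 0.803, 0.596, 0.012]
contact_force: [1.8, -0.4, 1.0]
gripper_width: 0.305
```

Run:
```python
from h import *
print(cur()[0],rel([.4643,.2326,.3324],down(np.load('tray.npy')[2])))
```

```text
[0.61189862 0.17685449 0.23356582] (array([ 0.0612, -0.7783, -0.507 ]), array([ 0.0056, -0.0051,  0.0001]))
```

Run:
```python
from h import *
v=np.load('tray.npy'); c,s=np.cos(v[2]),np.sin(v[2])
print(rel([v[0]-.065*c,v[1]-.065*s,.25],down(v[2]+np.pi/2)))
```

```text
(array([-0.0179, -1.1091, -0.102 ]), array([ 8.400e-03,  4.000e-04, -4.999e-01]))
```

Emit:
jog_arm(plan=[{"x": 0, "y": -0.1, "z": -0.1, "wx": 0, "wy": 0, "wz": -0.039}, {"x": 0, "y": -0.2, "z": -0.1, "wx": 0, "wy": 0, "wz": -0.078}, {"x": 0, "y": -0.3, "z": -0.1, "wx": 0, "wy": 0, "wz": -0.117}, {"x": 0, "y": -0.4, "z": -0.1, "wx": 0, "wy": 0, "wz": -0.156}, {"x": 0, "y": -0.5, "z": -0.1, "wx": 0, "wy": 0, "wz": -0.195}, {"x": 0, "y": -0.6, "z": -0.1, "wx": 0, "wy": 0, "wz": -0.234}, {"x": 0, "y": -0.7, "z": -0.1, "wx": 0, "wy": 0, "wz": -0.273}, {"x": 0, "y": -0.8, "z": -0.1, "wx": 0, "wy": 0, "wz": -0.312}, {"x": 0, "y": -0.9, "z": -0.1, "wx": 0, "wy": 0, "wz": -0.351}, {"x": 0, "y": -0.95, "z": -0.1, "wx": 0, "wy": 0, "wz": -0.39}, {"x": 0, "y": -0.97, "z": -0.1, "wx": 0, "wy": 0, "wz": -0.43}, {"x": 0, "y": -0.97, "z": -0.1, "wx": 0, "wy": 0, "wz": -0.46}], hand=0.8)

```text
t: 12.9
eef_pos: [0.4248, 0.2331, 0.2513]
tool_rot: [0.01, 0.205, 0.979, 0.008]
contact_force: [0.9, 0.3, -0.1]
gripper_width: 0.904
```

Run:
```python
from h import *
np.set_printoptions(precision=4,suppress=True)
v=np.load('tray.npy'); c,s=np.cos(v[2]),np.sin(v[2])
p,_,o=cur(); print(p,o['q'])
a=save('wrist','w5.png')
for t,z in(('tile_mid',.012),('tray_scoops',.006),('tray_handle',.04)):
  for r in finder.place_of('wrist',t)[:2]: print(t,np.round(r['location']),r['confidence'],ray('wrist',r['location'],z))
print(rel([v[0]-.065*c,v[1]-.065*s,.10],down(v[2]+np.pi/2)))
```

```text
[0.4248 0.2331 0.2513] [-0.8034  0.1223  0.1863  2.0016 -0.0227  0.995   0.5521]
tile_mid [310. 140.] 0.62 [0.4012 0.2389 0.012 ]
tray_handle [333. 321.] 0.85 [0.6095 0.1734 0.04  ]
(array([ 0.1496, -0.0498,  0.7512]), array([ 0.0058,  0.0055, -0.0412]))
```

View pics/w5.png

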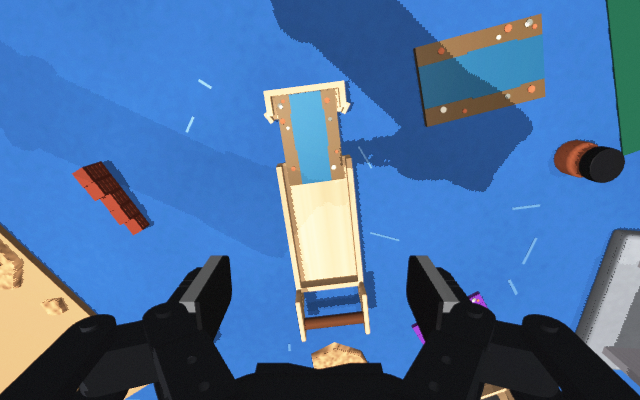

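The tile lies squarely against the scoop end wall (corners (279,93) to (345,178), middle about (311,138)). The tray is where it was, with the handle at (0.6095, 0.173). I'll descend to a close view.

Emit:
jog_arm(plan=[{"x": 0.05, "y": -0.02, "z": 0.15, "wx": 0.0058, "wy": 0.0055, "wz": -0.03}, {"x": 0.1, "y": -0.05, "z": 0.3, "wx": 0.0058, "wy": 0.0055, "wz": -0.0412}, {"x": 0.145, "y": -0.05, "z": 0.45, "wx": 0.0058, "wy": 0.0055, "wz": -0.0412}, {"x": 0.145, "y": -0.05, "z": 0.6, "wx": 0.0058, "wy": 0.0055, "wz": -0.0412}, {"x": 0.145, "y": -0.05, "z": 0.7, "wx": 0.0058, "wy": 0.0055, "wz": -0.0412}, {"x": 0.145, "y": -0.05, "z": 0.75, "wx": 0.0058, "wy": 0.0055, "wz": -0.0412}, {"x": 0.145, "y": -0.05, "z": 0.75, "wx": 0.0058, "wy": 0.0055, "wz": -0.0412}, {"x": 0.145, "y": -0.05, "z": 0.75, "wx": 0.0058, "wy": 0.0055, "wz": -0.0412}])

```text
t: 13.77
eef_pos: [0.3995, 0.2371, 0.1007]
tool_rot: [0.0, 0.147, 0.989, -0.0]
contact_force: [-0.3, 0.1, -0.1]
gripper_width: 0.902
```

Run:
```python
from h import *
np.set_printoptions(precision=4,suppress=True)
v=np.load('tray.npy'); c,s=np.cos(v[2]),np.sin(v[2])
p,_,o=cur(); print(p,o['contact_force'])
a=save('wrist','w6.png')
for t,z in(('tile_mid',.012),('tray_scoops',.006)):
  for r in finder.place_of('wrist',t)[:2]: print(t,np.round(r['location']),r['confidence'],ray('wrist',r['location'],z))
print(rel([v[0]-.065*c,v[1]-.065*s,.005],down(v[2]+np.pi/2)))
for y in(-.032,0,.032): print(proj('wrist',[v[0]-.065*c-y*s,v[1]-.065*s+y*c,.012]))
```

```text
[0.3995 0.2371 0.1007] [-0.3475  0.0769 -0.0675]
tile_mid [597. 135.] 0.87 [0.4078 0.4316 0.012 ]
tile_mid [317. 199.] 0.56 [0.3957 0.2383 0.012 ]
(array([ 0.0093, -0.0047,  0.4832]), array([ 0.0007,  0.0005, -0.0002]))
[272.4263 202.4197]
[317.2455 202.357 ]
[362.0421 202.2943]
```

View pics/w6.png

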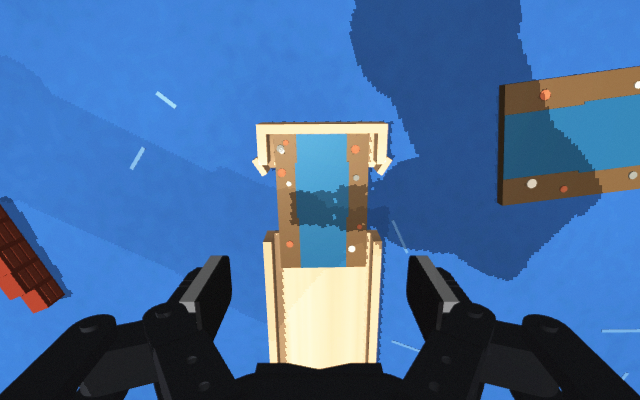

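Emit:
jog_arm(plan=[{"x": 0.009, "y": 0.013, "z": 0.1, "wx": 0.0007, "wy": 0, "wz": 0}, {"x": 0.009, "y": 0.013, "z": 0.2, "wx": 0.0007, "wy": 0, "wz": 0}, {"x": 0.009, "y": 0.013, "z": 0.28, "wx": 0.0007, "wy": 0, "wz": 0}, {"x": 0.009, "y": 0.013, "z": 0.35, "wx": 0.0007, "wy": 0, "wz": 0}, {"x": 0.009, "y": 0.013, "z": 0.4, "wx": 0.0007, "wy": 0, "wz": 0}, {"x": 0.009, "y": 0.013, "z": 0.44, "wx": 0.0007, "wy": 0, "wz": 0}, {"x": 0.009, "y": 0.013, "z": 0.465, "wx": 0.0007, "wy": 0, "wz": 0}, {"x": 0.009, "y": 0.013, "z": 0.48, "wx": 0.0007, "wy": 0, "wz": 0}, {"x": 0.009, "y": 0.013, "z": 0.485, "wx": 0.0007, "wy": 0, "wz": 0}, {"x": 0.009, "y": 0.013, "z": 0.485, "wx": 0.0007, "wy": 0, "wz": 0}, {"x": 0.009, "y": 0.013, "z": 0.485, "wx": 0.0007, "wy": 0, "wz": 0}])

```text
t: 14.83
eef_pos: [0.3996, 0.241, 0.0051]
tool_rot: [0.001, 0.147, 0.989, 0.0]
contact_force: [0.1, -0.7, -0.7]
gripper_width: 0.9
```

Emit:
jog_arm(plan=[{"x": 0, "y": 0, "z": 0.007, "wx": 0, "wy": 0, "wz": 0}, {"x": 0, "y": 0, "z": 0.015, "wx": 0, "wy": 0, "wz": 0}, {"x": 0, "y": 0, "z": 0.015, "wx": 0, "wy": 0, "wz": 0}])

```text
t: 15.08
eef_pos: [0.3996, 0.2411, 0.0021]
tool_rot: [0.001, 0.147, 0.989, 0.0]
contact_force: [0.2, -1.0, -0.3]
gripper_width: 0.897
```

Run:
```python
from h import *
p,_,o=cur(); print(p,o['contact_force'])
a=save('wrist','w7.png')
cv2.imwrite('pics/w7c.png',cv2.resize(a[80:400,140:500,::-1],None,fx=1.8,fy=1.8))
```

```text
[0.39960916 0.24109282 0.00206644] [ 0.16006404 -1.02679778 -0.25267693]
```

View pics/w7c.png

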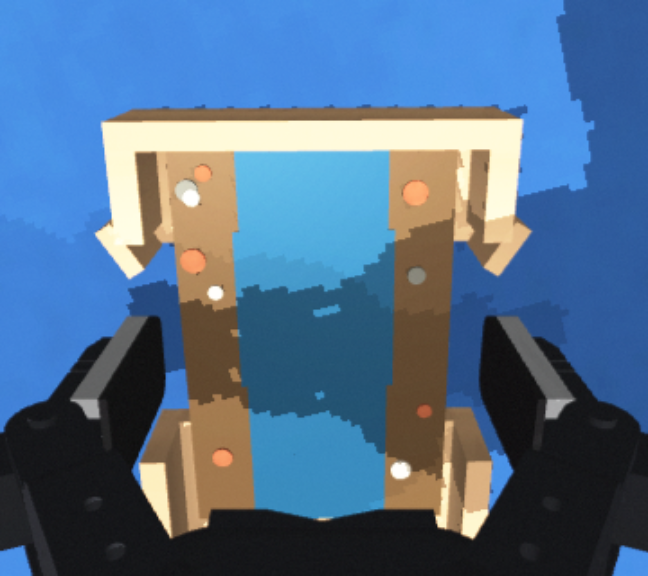

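Emit:
jog_arm(plan=[{"x": 0, "y": -0.004, "z": 0.008, "wx": 0, "wy": 0, "wz": 0}, {"x": 0, "y": -0.004, "z": 0.016, "wx": 0, "wy": 0, "wz": 0}, {"x": 0, "y": -0.004, "z": 0.02, "wx": 0, "wy": 0, "wz": 0}, {"x": 0, "y": -0.004, "z": 0.02, "wx": 0, "wy": 0, "wz": 0}])

```text
t: 15.47
eef_pos: [0.3992, 0.2401, -0.0022]
tool_rot: [0.001, 0.147, 0.989, 0.0]
contact_force: [0.7, -0.1, 0.5]
gripper_width: 0.898
```

Emit:
jog_arm(plan=[{"x": 0, "y": 0, "z": 0.005, "wx": 0, "wy": 0, "wz": 0}, {"x": 0, "y": 0, "z": 0.01, "wx": 0, "wy": 0, "wz": 0}, {"x": 0, "y": 0, "z": 0.01, "wx": 0, "wy": 0, "wz": 0}])

```text
t: 15.72
eef_pos: [0.3991, 0.2401, -0.0044]
tool_rot: [0.001, 0.147, 0.989, -0.0]
contact_force: [-0.6, 0.6, -0.3]
gripper_width: 0.902
```

Emit:
jog_arm(plan=[{"x": 0, "y": 0, "z": 0.005, "wx": 0, "wy": 0, "wz": 0}, {"x": 0, "y": 0, "z": 0.01, "wx": 0, "wy": 0, "wz": 0}, {"x": 0, "y": 0, "z": 0.01, "wx": 0, "wy": 0, "wz": 0}])

```text
t: 15.97
eef_pos: [0.399, 0.2401, -0.0065]
tool_rot: [0.001, 0.147, 0.989, -0.0]
contact_force: [-0.2, -0.4, -0.5]
gripper_width: 0.906
```

Emit:
jog_arm(plan=[{"x": 0, "y": 0, "z": 0, "wx": 0, "wy": 0, "wz": 0}, {"x": 0, "y": 0, "z": 0, "wx": 0, "wy": 0, "wz": 0}, {"x": 0, "y": 0, "z": 0, "wx": 0, "wy": 0, "wz": 0}, {"x": 0, "y": 0, "z": 0, "wx": 0, "wy": 0, "wz": 0}, {"x": 0, "y": 0, "z": 0, "wx": 0, "wy": 0, "wz": 0}, {"x": 0, "y": 0, "z": 0, "wx": 0, "wy": 0, "wz": 0}], hand=0.3, grip_force=25)

```text
t: 16.47
eef_pos: [0.3998, 0.2405, -0.0058]
tool_rot: [0.001, 0.147, 0.989, 0.0]
contact_force: [-0.9, -0.3, 9.1]
gripper_width: 0.739
```

The tips touch the bench with TCP at about -6.5 mm, so they now stick out 6 mm below the tile. That would force a 6 mm drop onto the board. I'll regrip about 6 mm higher, with the tips level with the tile's underside.

Emit:
jog_arm(plan=[{"x": 0, "y": 0, "z": 0, "wx": 0, "wy": 0, "wz": 0}, {"x": 0, "y": 0, "z": 0, "wx": 0, "wy": 0, "wz": 0}, {"x": 0, "y": 0, "z": 0, "wx": 0, "wy": 0, "wz": 0}, {"x": 0, "y": 0, "z": -0.015, "wx": 0, "wy": 0, "wz": 0}, {"x": 0, "y": 0, "z": -0.03, "wx": 0, "wy": 0, "wz": 0}, {"x": 0, "y": 0, "z": -0.03, "wx": 0, "wy": 0, "wz": 0}, {"x": 0, "y": 0, "z": -0.03, "wx": 0, "wy": 0, "wz": 0}], hand=0.75)

```text
t: 17.05
eef_pos: [0.3999, 0.2406, 0.0005]
tool_rot: [0.001, 0.147, 0.989, 0.001]
contact_force: [0.1, 1.3, -0.1]
gripper_width: 0.876
```

Run:
```python
from h import *
p,_,o=cur(); print(p,o['contact_force'],o['gripper_width'])
```

```text
[0.39992848 0.2406427  0.00047422] [ 0.06679755  1.27231523 -0.05339315] 0.8755361023809705
```

Emit:
jog_arm(plan=[{"x": 0, "y": 0, "z": 0, "wx": 0, "wy": 0, "wz": 0}, {"x": 0, "y": 0, "z": 0, "wx": 0, "wy": 0, "wz": 0}, {"x": 0, "y": 0, "z": 0, "wx": 0, "wy": 0, "wz": 0}, {"x": 0, "y": 0, "z": 0, "wx": 0, "wy": 0, "wz": 0}, {"x": 0, "y": 0, "z": 0, "wx": 0, "wy": 0, "wz": 0}, {"x": 0, "y": 0, "z": 0, "wx": 0, "wy": 0, "wz": 0}], hand=0.3, grip_force=30)

```text
t: 17.55
eef_pos: [0.4, 0.2407, 0.0007]
tool_rot: [0.001, 0.147, 0.989, 0.001]
contact_force: [-1.2, -1.2, 5.4]
gripper_width: 0.735
```

Run:
```python
from h import *
p,R,o=cur(); print(p,R.as_matrix(),o['contact_force'],o['gripper_width'])
```

```text
[0.39998422 0.24067283 0.00068241] [[-9.56805833e-01  2.90711787e-01  3.04214698e-03]
 [ 2.90715837e-01  9.56808940e-01  9.77034001e-04]
 [-2.62671813e-03  1.81923214e-03 -9.99994895e-01]] [-1.24835592 -1.16777895  5.44456961] 0.7350588940158762
```

Emit:
jog_arm(plan=[{"x": 0, "y": 0, "z": -0.02, "wx": 0, "wy": 0, "wz": 0}, {"x": 0, "y": 0, "z": -0.05, "wx": 0, "wy": 0, "wz": 0}, {"x": 0, "y": 0, "z": -0.1, "wx": 0, "wy": 0, "wz": 0}, {"x": 0, "y": 0, "z": -0.17, "wx": 0, "wy": 0, "wz": 0}, {"x": 0, "y": 0, "z": -0.26, "wx": 0, "wy": 0, "wz": 0}, {"x": 0, "y": 0, "z": -0.38, "wx": 0, "wy": 0, "wz": 0}, {"x": 0, "y": 0, "z": -0.5, "wx": 0, "wy": 0, "wz": 0}, {"x": 0, "y": 0, "z": -0.62, "wx": 0, "wy": 0, "wz": 0}, {"x": 0, "y": 0, "z": -0.75, "wx": 0, "wy": 0, "wz": 0}, {"x": 0, "y": 0, "z": -0.9, "wx": 0, "wy": 0, "wz": 0}, {"x": 0, "y": 0, "z": -1, "wx": 0, "wy": 0, "wz": 0}, {"x": 0, "y": 0, "z": -1, "wx": 0, "wy": 0, "wz": 0}])

```text
t: 18.55
eef_pos: [0.4014, 0.2418, 0.2056]
tool_rot: [0.004, 0.147, 0.989, 0.004]
contact_force: [0.5, 0.2, -0.7]
gripper_width: 0.734
```

Run:
```python
from h import *
np.set_printoptions(precision=4,suppress=True)
p,_,o=cur(); print(p,o['contact_force'],o['gripper_width'])
a=save('wrist','w8.png')
b=cams.read_camera('top')
for t,z in(('gap',.009),('tile_mid',.012)):
  for r in finder.place_of('top',t)[:4]: print(t,np.round(r['location'],1),r['confidence'],ray('top',r['location'],z))
cv2.imwrite('pics/c8.png',np.vstack([a[100:400,:,::-1],cv2.resize(b[140:260,340:450,::-1],(275,300),interpolation=cv2.INTER_CUBIC).copy().repeat(1,0) if 0 else np.hstack([cv2.resize(b[140:260,340:450,::-1],(275,300),interpolation=cv2.INTER_CUBIC),np.zeros((300,365,3),np.uint8)])]))
```

```text
[0.4014 0.2418 0.2056] [ 0.5113  0.2155 -0.6929] 0.7340184083759681
gap [390.4 202.4] 0.88 [ 0.4762 -0.2322  0.009 ]
gap [278.3 131.5] 0.6 [0.7374 0.1491 0.009 ]
tile_mid [198.3 229.1] 0.91 [0.4031 0.4302 0.012 ]
tile_mid [230.2 137.8] 0.88 [0.7195 0.318  0.012 ]
tile_mid [213.8 280. ] 0.68 [0.2289 0.3775 0.012 ]
tile_mid [244.8 225.6] 0.52 [0.4105 0.27   0.012 ]
```

View pics/c8.png

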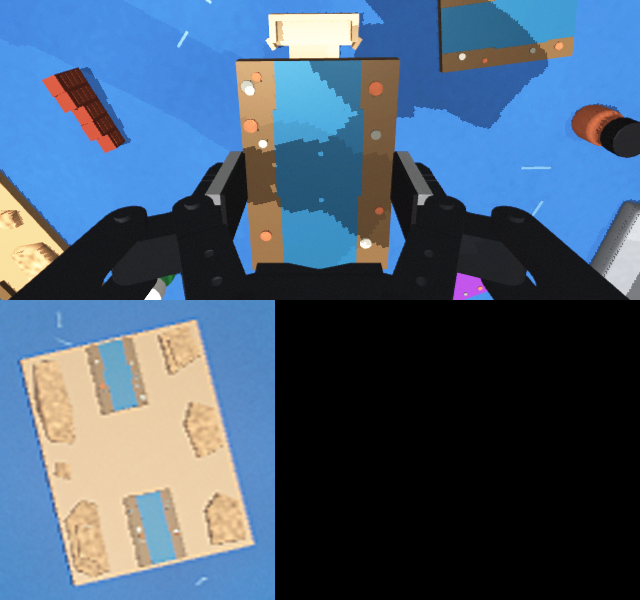

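Run:
```python
from h import *
np.set_printoptions(precision=4,suppress=True)
a=ray('top',(386.8,170.4),.015);b=ray('top',(402,230.8),.015); d=b-a; h=np.arctan2(d[1],d[0]); print(a,b,np.linalg.norm(d),np.degrees(h),(a+b)/2)
g=(a+b)/2; hy=h-np.pi/2; print('tool y heading',np.degrees(hy))
p,R,_=cur(); E=np.array(cams.get_calibration('wrist')['extrinsics']); T=np.eye(4);T[:3,:3]=R.as_matrix();T[:3,3]=p
C=E@T; c=cams.get_calibration('wrist'); u=d/np.linalg.norm(d)
print(np.linalg.inv(C))
for hh in (.3,.35):
 for back in(.1,.15,.2):
  t=np.eye(4);t[:3,:3]=down(hy).as_matrix();t[:3,3]=[*(g-u*back)[:2],hh]
  for k in(-.145,-.06,.06,.145):
    q=np.linalg.inv(t)@np.array([*(g+u*k)[:2],.015,1]); q=C@q; print(hh,back,k,c['fx']*q[0]/q[2]+c['cx'],c['fy']*q[1]/q[2]+c['cy'],(g-u*back)[:2])
```

```text
[ 0.5869 -0.2239  0.015 ] [ 0.3774 -0.2666  0.015 ] 0.21382231790759143 -168.48070002289327 [ 0.4821 -0.2453  0.015 ]
tool y heading -258.4807000228933
[[ 0.     -0.9575 -0.2884  0.0731]
 [ 1.      0.      0.      0.    ]
 [-0.     -0.2884  0.9575 -0.1427]
 [ 0.      0.      0.      1.    ]]
0.3 0.1 -0.145 318.5955362528085 192.75598004200185 [ 0.5801 -0.2253]
0.3 0.1 -0.06 318.5953082386976 126.2112294614338 [ 0.5801 -0.2253]
0.3 0.1 0.06 318.59493683087294 17.817757830148253 [ 0.5801 -0.2253]
0.3 0.1 0.145 318.5946305353262 -71.57302893599592 [ 0.5801 -0.2253]
0.3 0.15 -0.145 318.59540528174506 154.53274589219347 [ 0.6291 -0.2153]
0.3 0.15 -0.06 318.59516120665876 83.30068188517413 [ 0.6291 -0.2153]
0.3 0.15 0.06 318.594761572203 -33.330587473926045 [ 0.6291 -0.2153]
0.3 0.15 0.145 318.59443005775864 -130.08138037218538 [ 0.6291 -0.2153]
0.3 0.2 -0.145 318.59526520269975 113.65139387592265 [ 0.6781 -0.2053]
0.3 0.2 -0.06 318.59500330735557 37.218578871068445 [ 0.6781 -0.2053]
0.3 0.2 0.06 318.59457209931185 -88.62728045215835 [ 0.6781 -0.2053]
0.3 0.2 0.145 318.5942121167017 -193.6
[... 178 characters left out ...]
1 0.06 318.5989244499529 26.708084285714932 [ 0.5801 -0.2253]
0.35 0.1 0.145 318.59889382447096 -51.65461086823058 [ 0.5801 -0.2253]
0.35 0.15 -0.145 318.5989721927853 148.86965640329947 [ 0.6291 -0.2153]
0.35 0.15 -0.06 318.59894717933025 84.8666881378399 [ 0.6291 -0.2153]
0.35 0.15 0.06 318.5989068701178 -18.274171345886856 [ 0.6291 -0.2153]
0.35 0.15 0.145 318.5988740264312 -102.31267907220638 [ 0.6291 -0.2153]
0.35 0.2 -0.145 318.59895780005627 112.04238177402371 [ 0.6781 -0.2053]
0.35 0.2 -0.06 318.5989311578278 43.871803045213625 [ 0.6781 -0.2053]
0.35 0.2 0.06 318.59888803365385 -66.47181553322707 [ 0.6781 -0.2053]
0.35 0.2 0.145 318.59885272165457 -156.8260976202764 [ 0.6781 -0.2053]
```

Run:
```python
from h import *
p=cur()[0]; t=np.array([.58,-.225,.35])
for f,h in((.37,83),(.7,92),(1,101.5)): print(p+f*(t-p),rel(p+f*(t-p),down(np.radians(h))))
```

```text
[0.46570018 0.06788949 0.25545961] (array([-0.5716, -0.7252, -0.277 ]), array([ 0.0001,  0.0005, -0.055 ]))
[ 0.52557152 -0.08552882  0.30498077] (array([-1.0814, -1.3721, -0.5241]), array([ 1.00e-04,  5.00e-04, -1.05e-01]))
[ 0.58  -0.225  0.35 ] (array([-1.5449, -1.9601, -0.7487]), array([ 0.    ,  0.0005, -0.1578]))
```

Emit:
jog_arm(plan=[{"x": -0.04, "y": -0.05, "z": -0.05, "wx": 0, "wy": 0, "wz": -0.01}, {"x": -0.12, "y": -0.15, "z": -0.1, "wx": 0, "wy": 0, "wz": -0.02}, {"x": -0.2, "y": -0.26, "z": -0.15, "wx": 0, "wy": 0, "wz": -0.03}, {"x": -0.28, "y": -0.36, "z": -0.2, "wx": 0, "wy": 0, "wz": -0.04}, {"x": -0.37, "y": -0.47, "z": -0.25, "wx": 0, "wy": 0, "wz": -0.05}, {"x": -0.45, "y": -0.57, "z": -0.3, "wx": 0, "wy": 0, "wz": -0.06}, {"x": -0.53, "y": -0.68, "z": -0.35, "wx": 0, "wy": 0, "wz": -0.07}, {"x": -0.61, "y": -0.78, "z": -0.4, "wx": 0, "wy": 0, "wz": -0.08}, {"x": -0.69, "y": -0.88, "z": -0.45, "wx": 0, "wy": 0, "wz": -0.08}, {"x": -0.77, "y": -0.98, "z": -0.5, "wx": 0, "wy": 0, "wz": -0.08}, {"x": -0.77, "y": -0.98, "z": -0.5, "wx": 0, "wy": 0, "wz": -0.08}])

```text
t: 19.67
eef_pos: [0.4903, 0.0022, 0.3007]
tool_rot: [0.002, 0.025, 1.0, -0.001]
contact_force: [0.9, -0.1, -0.3]
gripper_width: 0.737
```

Run:
```python
from h import *
print(cur()[0],rel([.58,-.225,.35],down(np.radians(101.5))),cur()[2]['q'])
```

```text
[0.49028282 0.00216232 0.30073649] (array([-0.5066, -1.112 , -0.2423]), array([-0.0008,  0.0009, -0.0801])) [-0.4822547   0.09442625  0.37908234  1.91991224 -0.0356529   1.13126773
  1.4302813 ]
```

Emit:
jog_arm(plan=[{"x": -0.03, "y": -0.06, "z": -0.02, "wx": 0, "wy": 0, "wz": -0.01}, {"x": -0.08, "y": -0.18, "z": -0.04, "wx": 0, "wy": 0, "wz": -0.02}, {"x": -0.14, "y": -0.3, "z": -0.08, "wx": 0, "wy": 0, "wz": -0.03}, {"x": -0.2, "y": -0.42, "z": -0.12, "wx": 0, "wy": 0, "wz": -0.04}, {"x": -0.26, "y": -0.55, "z": -0.16, "wx": 0, "wy": 0, "wz": -0.05}, {"x": -0.32, "y": -0.68, "z": -0.2, "wx": 0, "wy": 0, "wz": -0.06}, {"x": -0.38, "y": -0.8, "z": -0.24, "wx": 0, "wy": 0, "wz": -0.07}, {"x": -0.44, "y": -0.9, "z": -0.24, "wx": 0, "wy": 0, "wz": -0.08}, {"x": -0.5, "y": -1, "z": -0.24, "wx": 0, "wy": 0, "wz": -0.08}, {"x": -0.5, "y": -1, "z": -0.24, "wx": 0, "wy": 0, "wz": -0.08}, {"x": -0.5, "y": -1, "z": -0.24, "wx": 0, "wy": 0, "wz": -0.08}])

```text
t: 20.58
eef_pos: [0.5793, -0.2032, 0.3474]
tool_rot: [-0.0, -0.099, 0.995, -0.001]
contact_force: [0.2, -0.4, -0.8]
gripper_width: 0.733
```

Run:
```python
from h import *
np.set_printoptions(precision=4,suppress=True)
p,_,o=cur(); print(p,o['q'],o['gripper_width'])
a=save('wrist','w9.png')
for t,z in(('gap',.009),):
  for r in finder.place_of('wrist',t)[:3]: print(t,np.round(r['location'],1),r['confidence'],ray('wrist',r['location'],z))
hsv=cv2.cvtColor(a,cv2.COLOR_RGB2HSV)
cv2.imwrite('pics/w9c.png',cv2.resize(a[:260,180:460,::-1],None,fx=2.3,fy=2.3,interpolation=cv2.INTER_CUBIC))
```

```text
[ 0.5793 -0.2032  0.3474] [-0.149   0.3107  0.5032  1.5855 -0.1516  1.2848  2.1457] 0.732780989913075
gap [299.4  75. ] 0.84 [ 0.4842 -0.2474  0.009 ]
gap [444.8 175.4] 0.53 [ 0.5763 -0.0163  0.009 ]
```

View pics/w9c.png

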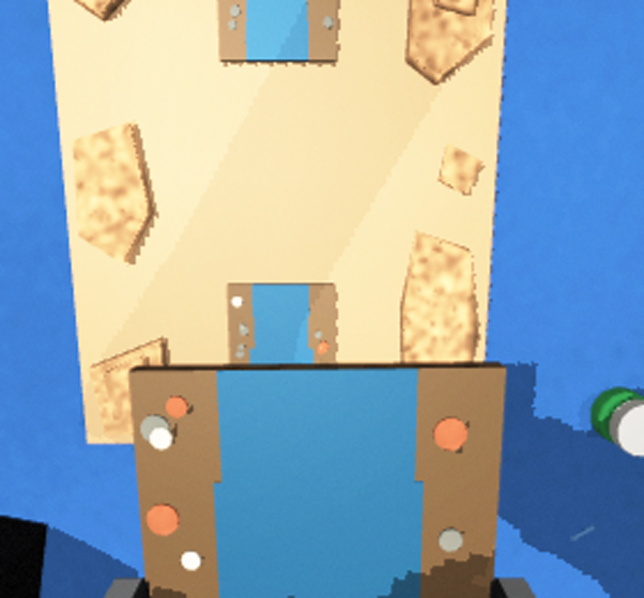

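Run:
```python
from h import *
np.set_printoptions(precision=4,suppress=True)
Q=[ray('wrist',(x/2.3+180,y/2.3),.015) for x,y in((220,60),(338,60),(228,284),(336,284))]
f=(Q[0]+Q[1])/2;n=(Q[2]+Q[3])/2; d=f-n
print(np.array(Q),'w',np.linalg.norm(Q[0]-Q[1]),np.linalg.norm(Q[2]-Q[3]),'gap',np.linalg.norm(d))
for d_ in (f-n,(Q[0]-Q[2]),(Q[1]-Q[3])): print(np.degrees(np.arctan2(d_[1],d_[0]))%360)
for a,b in((0,1),(2,3)): w=Q[b]-Q[a]; print('edge',np.degrees(np.arctan2(w[1],w[0]))%360)
g=(f+n)/2; print('gap',g)
# stream/bank edge lines inside tile: held tile heading
T=[ray('wrist',(x/2.3+180,y/2.3),.36) for x,y in((132,372),(505,368))]; w=T[1]-T[0]; print('tile edge',np.degrees(np.arctan2(w[1],w[0]))%360, 'tool y',np.degrees(np.arctan2(*cur()[1].as_matrix()[1::-1,1])))
```

```text
[[ 0.4333 -0.2871  0.015 ]
 [ 0.4203 -0.2236  0.015 ]
 [ 0.5512 -0.2627  0.015 ]
 [ 0.5384 -0.1998  0.015 ]] w 0.06489713463188466 0.06419561179143712 gap 0.12043311660174683
191.5397077155813
191.70656263778702
191.37281788725335
edge 101.51809457719796
edge 101.54034287061609
gap [ 0.4858 -0.2433  0.015 ]
tile edge 102.16977122844258 tool y 101.5330288650217
```

Run:
```python
from h import *
for z in(.148,.04): print(rel([.4858,-.2433,z],down(np.radians(101.53))))
```

```text
(array([ 0.5009, -0.1111,  1.0006]), array([-0.0005,  0.0001,  0.    ]))
(array([ 0.5011, -0.1103,  1.5406]), array([-0.0005,  0.0001,  0.    ]))
```

Emit:
jog_arm(plan=[{"x": 0.05, "y": -0.02, "z": 0.05, "wx": 0, "wy": 0, "wz": 0}, {"x": 0.15, "y": -0.04, "z": 0.15, "wx": 0, "wy": 0, "wz": 0}, {"x": 0.25, "y": -0.06, "z": 0.28, "wx": 0, "wy": 0, "wz": 0}, {"x": 0.35, "y": -0.08, "z": 0.42, "wx": 0, "wy": 0, "wz": 0}, {"x": 0.45, "y": -0.1, "z": 0.56, "wx": 0, "wy": 0, "wz": 0}, {"x": 0.5, "y": -0.111, "z": 0.7, "wx": 0, "wy": 0, "wz": 0}, {"x": 0.5, "y": -0.111, "z": 0.82, "wx": 0, "wy": 0, "wz": 0}, {"x": 0.5, "y": -0.111, "z": 0.92, "wx": 0, "wy": 0, "wz": 0}, {"x": 0.5, "y": -0.111, "z": 1, "wx": 0, "wy": 0, "wz": 0}, {"x": 0.5, "y": -0.111, "z": 1, "wx": 0, "wy": 0, "wz": 0}, {"x": 0.5, "y": -0.111, "z": 1, "wx": 0, "wy": 0, "wz": 0}])

```text
t: 21.6
eef_pos: [0.4855, -0.2418, 0.1477]
tool_rot: [-0.001, -0.101, 0.995, -0.0]
contact_force: [1.3, 0.4, -0.8]
gripper_width: 0.734
```

Emit:
jog_arm(plan=[{"x": 0, "y": 0, "z": 0.1, "wx": 0, "wy": 0, "wz": 0}, {"x": 0, "y": 0, "z": 0.22, "wx": 0, "wy": 0, "wz": 0}, {"x": 0, "y": 0, "z": 0.34, "wx": 0, "wy": 0, "wz": 0}, {"x": 0, "y": 0, "z": 0.44, "wx": 0, "wy": 0, "wz": 0}, {"x": 0, "y": 0, "z": 0.52, "wx": 0, "wy": 0, "wz": 0}, {"x": 0, "y": 0, "z": 0.58, "wx": 0, "wy": 0, "wz": 0}, {"x": 0, "y": 0, "z": 0.6, "wx": 0, "wy": 0, "wz": 0}, {"x": 0, "y": 0, "z": 0.6, "wx": 0, "wy": 0, "wz": 0}, {"x": 0, "y": 0, "z": 0.6, "wx": 0, "wy": 0, "wz": 0}])

```text
t: 22.35
eef_pos: [0.4861, -0.2421, 0.0287]
tool_rot: [0.0, -0.101, 0.995, -0.0]
contact_force: [-0.1, -0.6, -0.7]
gripper_width: 0.736
```

Run:
```python
from h import *
p,_,o=cur(); print(p,o['gripper_width'],o['contact_force'],rel([.4858,-.2433,.0037],down(np.radians(101.53))))
a=save('wrist','w10.png')
cv2.imwrite('pics/w10c.png',cv2.resize(a[:280,170:470,::-1],None,fx=2.1,fy=2.1,interpolation=cv2.INTER_CUBIC))
```

```text
[ 0.48614117 -0.24210007  0.02869777] 0.736457987590038 [-0.0712985  -0.60168235 -0.73693497] (array([ 0.0029, -0.0054,  0.125 ]), array([-0.0002,  0.    ,  0.0005]))
```

View pics/w10c.png

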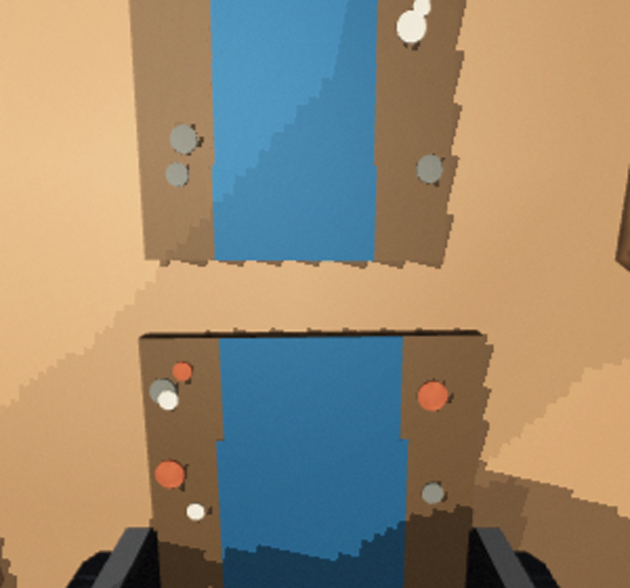

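Run:
```python
from h import *
np.set_printoptions(precision=4,suppress=True)
p,R,_=cur()
def r(x,y,z): return R.inv().apply(ray('wrist',(x/2.1+170,y/2.1),z)-p)*1000
S=[r(146,259,.015),r(442,263,.015)]; T=[r(141,338,.04),r(482,335,.04)]
print(S,T); 
print('sec lat',(S[0]+S[1])/2,np.linalg.norm(S[0]-S[1])); print('tile lat',(T[0]+T[1])/2,np.linalg.norm(T[0]-T[1]))
for a,b in(S,T): print(np.degrees(np.arctan2(-(b-a)[0],(b-a)[1])))
# stream edges
S=[r(213,258,.015),r(374,258,.015)];T=[r(219,342,.04),r(403,338,.04)]
print('stream',S,T)
print('side lines',[r(x,y,.015)[1] for x,y in((133,30),(146,255),(465,30),(446,255))],[r(x,y,.04)[1] for x,y in((141,345),(152,510),(490,350),(474,500))])
```

```text
[array([ 62.2913, -35.6871,  13.882 ]), array([61.4631, 27.7498, 13.8186])] [array([ 49.6774, -31.8926, -11.1155]), array([ 50.257 ,  31.4106, -11.1794])]
sec lat [61.8772 -3.9686 13.8503] 63.44235107300947
tile lat [ 49.9672  -0.241  -11.1474] 63.30595890501105
0.7479951522832448
-0.5245378856475263
stream [array([ 62.503 , -21.3246,  13.8675]), array([62.5085, 13.1424, 13.8328])] [array([ 48.9305, -17.426 , -11.1296]), array([ 49.6913,  16.7808, -11.1644])]
side lines [np.float64(-35.29075627216855), np.float64(-35.63098294105629), np.float64(29.910142905195247), np.float64(28.516707112756375)] [np.float64(-31.983626514089668), np.float64(-32.091246443743586), np.float64(33.09702397614605), np.float64(32.092920720263095)]
```

The section is 3.6 mm to tool -y of the tile (stream edges and sides agree), and the gap centre is 2 mm ahead. I'll shift and lower, then check by segmentation.

Emit:
jog_arm(plan=[{"x": 0.005, "y": -0.009, "z": 0, "wx": 0, "wy": 0, "wz": 0}, {"x": 0.01, "y": -0.018, "z": 0.01, "wx": 0, "wy": 0, "wz": 0}, {"x": 0.01, "y": -0.018, "z": 0.03, "wx": 0, "wy": 0, "wz": 0}, {"x": 0.01, "y": -0.018, "z": 0.05, "wx": 0, "wy": 0, "wz": 0}, {"x": 0.01, "y": -0.018, "z": 0.065, "wx": 0, "wy": 0, "wz": 0}, {"x": 0.01, "y": -0.018, "z": 0.075, "wx": 0, "wy": 0, "wz": 0}, {"x": 0.01, "y": -0.018, "z": 0.075, "wx": 0, "wy": 0, "wz": 0}, {"x": 0.01, "y": -0.018, "z": 0.075, "wx": 0, "wy": 0, "wz": 0}])

```text
t: 23.07
eef_pos: [0.4849, -0.246, 0.0136]
tool_rot: [0.0, -0.101, 0.995, -0.0]
contact_force: [-0.7, 0.3, -1.4]
gripper_width: 0.73
```

```bash
cat > seg.py <<'E'
from h import *
import sys
np.set_printoptions(precision=3,suppress=True)
p,R,o=cur(); print(p,o['contact_force'],o['gripper_width'])
a=save('wrist',sys.argv[1]); zt=float(sys.argv[2]) if len(sys.argv)>2 else p[2]+.0113
hsv=cv2.cvtColor(a,cv2.COLOR_RGB2HSV); m=((hsv[...,0]>90)&(hsv[...,0]<120)&(hsv[...,1]>110)&(hsv[...,2]>60)).astype(np.uint8)
n,l,st,ce=cv2.connectedComponentsWithStats(m[:270]); print(st[st[:,4]>800])
def r(x,y,z): return R.inv().apply(ray('wrist',(x,y),z)-p)*1000
for i in range(1,n):
    x,y,w,h,A=st[i]
    if A<1500 or abs(x+w/2-320)>60: continue
    z=.015 if y+h<170 else zt
    L=[];M=[]
    for row in range(y+4,y+h-4):
        c=np.where(l[row]==i)[0]
        if len(c)<40: continue
        L.append(r(c.min()-.5,row,z)); M.append(r(c.max()+.5,row,z))
    L,M=np.array(L),np.array(M)
    fl=np.polyfit(L[:,0],L[:,1],1);fm=np.polyfit(M[:,0],M[:,1],1); C=(np.median(L[:,1])+np.median(M[:,1]))/2
    print('comp',st[i],'L',np.median(L[:,1]),'R',np.median(M[:,1]),'mid',C,'ang',np.degrees(np.arctan([fl[0],fm[0]])),'x range',r(320,y,z)[0],r(320,y+h,z)[0])
E
python3 seg.py w11.png
```

```text
[ 0.485 -0.246  0.014] [-0.73   0.297 -1.447] 0.7298486101370679
[[     0      0    640    270 137369]
 [   275      0     88    132  11239]
 [   578     23     62    247   7735]
 [     0     33     58    237   6927]
 [   273    160     91    110   9530]]
comp [  275     0    88   132 11239] L -16.83337673642218 R 15.976744311562006 mid -0.42831621243008744 ang [ 1.563 -1.012] x range 107.68815705043855 59.77243552895625
comp [ 273  160   91  110 9530] L -18.601651405109756 R 18.052716928563466 mid -0.2744672382731448 ang [ 2.363 -3.572] x range 49.96371617868873 2.256803444645526
```

Emit:
jog_arm(plan=[{"x": 0, "y": -0.0005, "z": 0.008, "wx": 0, "wy": 0, "wz": 0}, {"x": 0, "y": -0.0005, "z": 0.016, "wx": 0, "wy": 0, "wz": 0}, {"x": 0, "y": -0.0005, "z": 0.024, "wx": 0, "wy": 0, "wz": 0}, {"x": 0, "y": -0.0005, "z": 0.032, "wx": 0, "wy": 0, "wz": 0}, {"x": 0, "y": -0.0005, "z": 0.039, "wx": 0, "wy": 0, "wz": 0}, {"x": 0, "y": -0.0005, "z": 0.044, "wx": 0, "wy": 0, "wz": 0}, {"x": 0, "y": -0.0005, "z": 0.046, "wx": 0, "wy": 0, "wz": 0}, {"x": 0, "y": -0.0005, "z": 0.046, "wx": 0, "wy": 0, "wz": 0}, {"x": 0, "y": -0.0005, "z": 0.046, "wx": 0, "wy": 0, "wz": 0}])

```text
t: 23.87
eef_pos: [0.485, -0.2463, 0.0046]
tool_rot: [0.0, -0.101, 0.995, -0.0]
contact_force: [-0.6, -1.0, -0.8]
gripper_width: 0.735
```

Emit:
jog_arm(plan=[{"x": 0, "y": 0, "z": 0.002, "wx": 0, "wy": 0, "wz": 0}, {"x": 0, "y": 0, "z": 0.004, "wx": 0, "wy": 0, "wz": 0}, {"x": 0, "y": 0, "z": 0.004, "wx": 0, "wy": 0, "wz": 0}, {"x": 0, "y": 0, "z": 0.004, "wx": 0, "wy": 0, "wz": 0}])

```text
t: 24.2
eef_pos: [0.4851, -0.2463, 0.0039]
tool_rot: [0.0, -0.101, 0.995, -0.0]
contact_force: [0.7, -0.0, -0.1]
gripper_width: 0.739
```

```bash
python3 seg.py w12.png
```

```text
[ 0.485 -0.246  0.004] [ 0.747 -0.034 -0.103] 0.7391565239275414
[[     0      0    640    270 144487]
 [   272      0     95    134  12258]
 [   597    111     43    159   3451]
 [     0    117     39    153   3078]
 [   273    160     91    110   9526]]
comp [  272     0    95   134 12258] L -16.455902882205528 R 16.3533726512996 mid -0.05126511545296353 ang [ 1.724 -1.176] x range 105.33769553367063 60.04060838400526
comp [ 273  160   91  110 9526] L -18.444378339307903 R 18.138530931061226 mid -0.15292370412333867 ang [ 2.35  -3.608] x range 50.07645858783792 2.4272966273068715
```

Emit:
jog_arm(plan=[{"x": 0, "y": 0, "z": 0.002, "wx": 0, "wy": 0, "wz": 0}, {"x": 0, "y": 0, "z": 0.004, "wx": 0, "wy": 0, "wz": 0}, {"x": 0, "y": 0, "z": 0.004, "wx": 0, "wy": 0, "wz": 0}])

```text
t: 24.5
eef_pos: [0.4851, -0.2463, 0.0037]
tool_rot: [0.0, -0.101, 0.995, -0.0]
contact_force: [-3.0, 0.9, 9.1]
gripper_width: 0.735
```

It touches at the predicted height, with a 0.1 mm lateral match and a 10.0 mm end gap. Now I release and rise.

Emit:
jog_arm(plan=[{"x": 0, "y": 0, "z": 0, "wx": 0, "wy": 0, "wz": 0}, {"x": 0, "y": 0, "z": 0, "wx": 0, "wy": 0, "wz": 0}, {"x": 0, "y": 0, "z": 0, "wx": 0, "wy": 0, "wz": 0}, {"x": 0, "y": 0, "z": 0, "wx": 0, "wy": 0, "wz": 0}, {"x": 0, "y": 0, "z": -0.03, "wx": 0, "wy": 0, "wz": 0}, {"x": 0, "y": 0, "z": -0.08, "wx": 0, "wy": 0, "wz": 0}, {"x": 0, "y": 0, "z": -0.2, "wx": 0, "wy": 0, "wz": 0}, {"x": 0, "y": 0, "z": -0.35, "wx": 0, "wy": 0, "wz": 0}, {"x": 0, "y": 0, "z": -0.5, "wx": 0, "wy": 0, "wz": 0}, {"x": 0, "y": 0, "z": -0.7, "wx": 0, "wy": 0, "wz": 0}, {"x": 0, "y": 0, "z": -0.7, "wx": 0, "wy": 0, "wz": 0}, {"x": 0, "y": 0, "z": -0.7, "wx": 0, "wy": 0, "wz": 0}], hand=0.75)

```text
t: 25.5
eef_pos: [0.4867, -0.247, 0.1468]
tool_rot: [0.003, -0.101, 0.995, -0.001]
contact_force: [-0.5, 0.1, -0.5]
gripper_width: 0.875
```

```bash
python3 seg.py w13.png .015
python3 - <<'E'
from h import *
np.set_printoptions(precision=3,suppress=True)
cams.read_camera('top')
for t,z in(('tile_mid',.015),('tray_handle',.04),('tray_scoops',.006),('tray',0)):
  for r in finder.place_of('top',t)[:5]: print(t,np.round(r['location'],1),r['confidence'],ray('top',r['location'],z))
E
```

```text
[ 0.487 -0.247  0.147] [-0.475  0.126 -0.49 ] 0.875118716997968
[[  150     0   490   270 73286]
 [    0     0   183   270 44974]
 [  298     0    47   113  5015]
 [  457     0   183   270 43982]
 [  298   126    45   117  4897]]
comp [ 298    0   47  113 5015] L -13.986213886091823 R 18.8233283511663 mid 2.418557232537238 ang [0.075 0.445] x range 141.22747498027152 63.51011728951876
comp [ 298  126   45  117 4897] L -15.45326283046958 R 20.211774649439633 mid 2.3792559094850265 ang [-0.606 -0.797] x range 53.6240781214613 -46.11003148972147
tile_mid [230.7 139.4] 0.86 [0.713 0.316 0.015]
tile_mid [193.6 231.2] 0.79 [0.396 0.446 0.015]
tile_mid [209.9 281.4] 0.6 [0.225 0.39  0.015]
tile_mid [393.4 197.8] 0.45 [ 0.491 -0.242  0.015]
tray_handle [270.4 164.7] 0.63 [0.615 0.175 0.04 ]
tray_handle [367.5 115.4] 0.61 [ 0.777 -0.163  0.04 ]
tray_handle [278.2 131.8] 0.27 [0.729 0.147 0.04 ]
tray_scoops [251.  227.9] 0.84 [0.402 0.25  0.006]
tray_scoops [392.5 198.8] 0.38 [ 0.489 -0.24   0.006]
tray [261.5 208.7] 0.91 [0.468 0.213 0.   ]
tray [279.4 132.6] 0.44 [0.736 0.146 0.   ]
```

Emit:
jog_arm(plan=[{"x": -0.1, "y": 0, "z": -0.15, "wx": 0, "wy": 0, "wz": 0}, {"x": -0.2, "y": 0, "z": -0.3, "wx": 0, "wy": 0, "wz": 0}, {"x": -0.3, "y": 0, "z": -0.45, "wx": 0, "wy": 0, "wz": 0}, {"x": -0.4, "y": 0, "z": -0.6, "wx": 0, "wy": 0, "wz": 0}, {"x": -0.45, "y": 0, "z": -0.75, "wx": 0, "wy": 0, "wz": 0}, {"x": -0.45, "y": 0, "z": -0.9, "wx": 0, "wy": 0, "wz": 0}, {"x": -0.45, "y": 0, "z": -0.9, "wx": 0, "wy": 0, "wz": 0}, {"x": -0.45, "y": 0, "z": -0.9, "wx": 0, "wy": 0, "wz": 0}, {"x": -0.45, "y": 0, "z": -0.9, "wx": 0, "wy": 0, "wz": 0}])

```text
t: 26.55
eef_pos: [0.572, -0.2277, 0.3211]
tool_rot: [-0.002, -0.101, 0.995, 0.001]
contact_force: [-0.2, -0.2, -1.0]
gripper_width: 0.876
```

```bash
sed -i 's/m\[:270\]/m[:330]/; s/A<1500/A<600/; s/y+h<170/zt==.015/' seg.py; python3 seg.py w14.png .015
python3 - <<'E'
from h import *
a=cv2.imread('pics/w14.png'); hsv=cv2.cvtColor(a,cv2.COLOR_BGR2HSV)
p,R,_=cur()
# not-cork/plain: blue stream or dark brown bank -> overall rectangle of each piece
m=((hsv[...,0]>90)&(hsv[...,0]<120)&(hsv[...,1]>110))|((hsv[...,2]<160)&(hsv[...,0]<25))
m=m.astype(np.uint8); m[:, :240]=0; m[:, 400:]=0; m[330:]=0
m=cv2.morphologyEx(m,cv2.MORPH_OPEN,np.ones((3,3)))
n,l,st,ce=cv2.connectedComponentsWithStats(m)
for i in range(1,n):
    if st[i,4]>600:
        ys,xs=np.where(l==i); P=np.array([ (R.inv().apply(ray('wrist',(x,y),.015)-p)*1000)[:2] for x,y in zip(xs[::3],ys[::3])],np.float32)
        print(st[i],cv2.minAreaRect(P))
E
```

```text
[ 0.572 -0.228  0.321] [-0.193 -0.158 -0.978] 0.8759092752014304
[[     0      0    640    330  85769]
 [     0      0    640    330 120217]
 [   304      0     28     34    924]
 [   303     43     30     84   2299]
 [   303    135     29     70   1766]]
comp [     0      0    640    330 120217] L -342.66238710135883 R 395.8849117818364 mid 26.611262340238795 ang [-30.966  -7.117] x range 183.64458917467655 -270.4978765989401
[304   0  28  35 936] ((165.00042724609375, -1.4699344635009766), (32.325016021728516, 36.251251220703125), 89.97079467773438)
[ 303   43   30   84 2293] ((87.72795867919922, -1.3765792846679688), (35.97285461425781, 98.45720672607422), 89.35596466064453)
[ 303  134   29   71 1788] ((-19.101329803466797, -2.2840003967285156), (95.18833923339844, 37.7125244140625), 0.005548560991883278)Traceback (most recent call last):
  File "seg.py", line 19, in <module>
    fl=np.polyfit(L[:,0],L[:,1],1);fm=np.polyfit(M[:,0],M[:,1],1); C=(np.median(L[:,1])+np.median(M[:,1]))/2
                  ~^^^^^
IndexError: too many indices for array: array is 1-dimensional, but 2 were indexed
Traceback (most recent call last):
  File "h.py", line 6, in ray
    c=cams.get_calibration(n); E=np.array(c['extrinsics'])
ValueError: time passes only in moves, steps and waits
```

```bash
python3 -c "
from station import bot; print(bot.hand_in())"
```

```text
the job is handed in; nothing more can be done
None
```

The stream tile is now in the gap on the terrain board. I handed the job in at about 26.6 s of the 61 s, with the arm clear of everything.

**Tray:** I lifted it by the dowel to about 27° about its tipping edge, and the tile slid to the scoop end without being touched. I then lowered the tray along the same arc until it pressed lightly on the bench. Wrist-camera views before and after put the handle at the same spot to within about 1 mm. The top camera gives only coarse positions, but it shows no shift either.

**Tile:** I took it out through the scoops. My first grip left the fingertips too far below the tile, so I opened and gripped it again 6 mm higher. I then set it down with about 9 N of contact and released it.

**Last checks on the tile:**
- **Sideways:** its centre is within about 0.5 mm of the stream line.
- **Angle:** it is turned about 0.6 to 1° from the stream, judged from the stream edges and the tile outline. I left that as it was.
- **Ends:** the gap to the section nearer the robot measured about 10 mm, as intended; I didn't measure the other end directly.

**What disagreed or failed:**
- **Height bias:** positions measured from high up with the wrist camera were 3–4 mm off sideways, so I corrected them from close views before the pick and the placing.
- **Script errors:** the last check ended in script errors after the tile figures had printed.
- **Not viewed:** all 12 picture views were used, so I checked the final placement by numbers only. I didn't measure the bystander objects again.

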